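# Clamp a locating block in a cam fixture with its wing knob

## Robot

A 6-joint arm with a two-finger parallel gripper is mounted at the origin on a cart in front of the work surface, level with it; the furniture and walls round the work are solid. World frame = base frame: x ahead of the robot, y to its left, z up, the work surface at z = 0. Lengths are in mm, angles in rad, forces in N, time in s.
With the tool pointing down it reaches from about 325 to 875 mm from the base axis. Payload 4.4 kg.
Tool frame: the origin (TCP) lies at the very end of the fingers, on their centre line; the grasp point (between the pads) lies 19 mm behind it (ctrl.pinch_z is the y of the grasp point in the tool frame, in mm); y points along the fingers, z is the direction in which the jaws open and shut, and the axes are right-handed (so a half turn about y gives the same grasp; the last joint's range is limited). The gripper opens to 85 mm and grips with 20 to 120 N. Pads are 22 mm wide; open, the fingers measure 114 mm over their backs; the gripper's body (76 mm by 85 mm) begins 54 mm behind the grasp point. The pads swing forward as they close: fully open they stand 13 mm farther back than shut.
Start: joints at [-1.345, 0.207, 1.542, -0, 1.393, -0.15], TCP at [211.023, -534.88, 194.882] pointing down, gripper open.
Joint ranges: [-2.73, 2.73], [-0.86, 2.22], [0.23, 2.46], [-1.11, 4.25], [0.08, 2.63], [-2.82, 2.82]. Speed limits (rad/s): [2.79, 2.79, 3.14, 3.14, 3.14, 3.14].

## Interface

Orientations are given as [roll, pitch, yaw] about the fixed x, y, z axes, in that order (R = Rz(yaw) Ry(pitch) Rx(roll)).
In Python, from rig import ctrl gives the robot as it stands.
- The arm moves only by the shell command python3 -m inch 'ROWS' [OPENING] [FORCE]. ROWS is text: rows parted by semicolons, each of 6 numbers parted by spaces: the shift along the tool's x, y, z in cm, then the turn, a rotation vector about the tool's x, y, z in rad. In form: x y z ax ay az; .... A call has 1 to 10 rows; each row is the pose to reach, as a shift and turn from the pose commanded when the call began, along the tool's axes at that moment; what a row does not reach only later rows make up. A row lasts 1/8 s, in which the tool goes at most 62.5 mm and 10.7 degrees, less where a joint would pass 70% of its speed; a pose out of reach is approached as far as the arm can. A call with a gripper value outside its range is refused whole. OPENING is the finger opening in cm, from 0 to 8.54, set as the call begins (- or left out, the last holds). The fingers move at their own pace and stop on an object; FORCE is the grip in N (left out, the last holds). Time passes only in rows, so rows that repeat a pose let the fingers close. It gives the time, the measured TCP pose, the force and the opening at its end, in the units of the state.
- ctrl.get_state(): the state, without advancing time (a new reading comes with each control period).
- ctrl.capture(name): name is "scene" or "side" or "wrist"; returns a dict with "image" (400x640x3 uint8, red, green, blue), "fov_y" (degrees; the focal length in pixels is half the picture's height over the tangent of half this angle, whatever the lens; pixels are square), "cx", "cy" (the principal point, pixels), "extrinsics" (4x4, takes a point from camera to world coordinates). Camera axes: x right, y up, looking along -z (the intrinsics and any distortion apply to the point x, -y, -z); pixel columns grow to the right and rows downward; lengths in mm; the calibration is good to about 2 mm. A picture is of the moment at which its call begins. There is no depth.
- ctrl.hand_in(): hands the job in, once; it reports no verdict.
The state is a dict: "time_s": time; "joint_positions": joint angles; "joint_velocities": joint speeds; "joint_efforts": joint torques, N m; "ee_pos": TCP position; "orientation": TCP orientation; "wrist_force": force on the tool from outside, world axes, zero at the start; "torque": the same for the moment, N m; "finger_gap": finger opening in mm.
Only numpy, scipy, OpenCV 4.12 (cv2) and the standard library are available. Lean on these libraries where they do the work, as an engineer would, in place of code of your own. Each camera call takes 0.05 s, during which the arm holds its last target.

## Task

Put the light metal locating block flat into the nest of the clamping fixture, its end up against the low end stop, and let go of it. Then turn the black wing knob clockwise, feeling for the resistance, until the cam holds the block snugly against the fence - firm, but not forced, as too much clamping marks the block - and let go. Do not bump the sensor box right beside the knob's wings, and leave the other things on the bench alone.

Things in the scene. Friction and masses are not known exactly. Their poses are not given: they have to be found in the camera images.
- fixture: clamping fixture fixed to the bench: aluminium base plate 150 x 110 x 10 mm (x, y, z); origin at the centre of its underside; x runs from the fence over the nest and the knob to the sensor box, y to the left of that, z up
- nest (a point): middle of the block's place, on top of the base plate (fixture x = -14.5, y = 0, z = 10 mm); axes as the fixture's. The block goes here with its 36 mm side along y, between fence (-x side) and cam (+x side); the -y side is open. At the start there is 3.5 to 6.6 mm of play in x: a block lowered with its centre 3.6 mm on the +x side of this point has 1.5 mm to spare each way, wherever the fence is set
- block_centre (a point): centre of the loose locating block, light machined metal, 20 x 36 x 20 mm (x, y, z of its own frame), about 0.03 kg; lies flat on the bench at the start; axes as the block's
- locating_block: the same block; origin at the centre of its underside
- knob_grip (a point): point on the knob's upright axis (fixture x = 14, y = 7 mm), 63 mm above the bench; turns with the knob, y axis along the wings. Black upright wings, 9 mm thick, 48 mm tip to tip, from 42 to 70 mm above the bench, with a saddle at 63 mm between them. Pinch them across the thickness from above, fingertips 52 to 58 mm above the bench
- knob_wing_tip (a point): tip of the wing on the knob's +y side, 24 mm from the axis, at the same height as knob_grip
- wing_knob (a joint): turn of the wing knob, rad: -0.1 to 0.1 at the start (0: wings along the fixture's y), growing clockwise seen from above, which tightens; stops at 2.0. It runs with an even friction of about 0.12 N m until the cam meets the block, somewhere from 0.9 to 1.35, depending on the fence; it then stays put when let go
- cam (a point): centre of the dark steel eccentric disc under the knob, 44 mm across, 9 mm off the knob's axis, 13 to 28 mm above the bench; it presses the block's side. Snug means 10 to 36 N on the block; more than 45 N marks it. Each 10 N adds roughly 0.25 N m to the torque at the knob and takes about 0.08 rad of turn; let go, the knob springs back some 0.03 rad
- sensor_box: grey sensor box fixed on the fixture, 20 x 50 x 36 mm, top 46 mm above the bench; origin at the middle of the lower edge of its face towards the knob. That face is 30 mm from the knob's axis, 6 mm clear of the sweeping wing tips. It must not be bumped: at most 4 N
- tape_roll_b: bystander: roll of beige tape, 94 mm across, 25 mm high
- spare_nozzle: bystander: grey nozzle, 75 mm long
- ball_pen: bystander: pen, 145 mm long
- screwdriver_yellow: bystander: screwdriver with a yellow handle, 195 mm long
- grease_pot: bystander: red pot with a white lid, 65 mm across, 44 mm high
- hex_key: bystander: hex key, 102 mm long
- fence_back (a point): fixed point at the foot of the fence's face in its rearmost setting, 11.1 mm from the nest point on its -x side. The fence is set anywhere from 0 to 3 mm ahead of this point in +x, differently for each job; the setting is not reported. Its face is a brass pad 13 mm high and 24 mm long in y, on stiff springs (20 N per mm, 4 mm of travel)
- end_stop (a point): middle of the top edge of the low end stop's face, on the +y side of the nest, 5 mm above the base plate; the stop is 18 mm wide in x. The face is 18 mm in y from the nest point, so the block's centre is at the nest's y when its end touches

How it is judged (in metres and radians):
On the way, in this order (a step that is already met when the one before it is completed fails the run):
1. the block lies in the nest against the end stop, released and not yet clamped (y of block_centre in the frame of nest between -0.004 and 0.003 m and x of block_centre in the frame of nest between -0.003 and 0.0075 m and z of block_centre in the frame of nest below 0.012 m and contact force between the fingers and locating_block below 0.1 N and contact force between wing_knob and locating_block below 3 N), for 0.2 s.
2. the cam, turned by the knob, presses the block with at least 10 N (contact force between wing_knob and locating_block above 10 N and value of joint wing_knob above 0.7 rad and contact force between the fingers and locating_block below 0.1 N), for 0.2 s.
At the end, for the whole second after the job is handed in: The block lies flat in the nest (centre less than 12 mm over the base plate), square to the fixture within 0.08 rad, its end within 4 mm of the end stop, at rest, and the cam presses it with 10 to 36 N (contact force between wing_knob and locating_block between 10 and 36 N and y of block_centre in the frame of nest between -0.004 and 0.003 m and z of block_centre in the frame of nest below 0.012 m and angle between the y axis of block_centre and the y axis of nest, either way round below 0.08 rad and angle between block_centre's own z axis and vertical below 0.06 rad and linear speed of locating_block below 0.01 m/s); the robot touches nothing.
It fails at once if the cam pressed the block with more than 45 N (contact force between wing_knob and locating_block above 45 N).
It fails at once if the sensor box was bumped with more than 4 N (contact force between the arm and sensor_box above 4 N).
It fails at once if a bystander was moved by more than 20 mm (distance of any of tape_roll_b, spare_nozzle, ball_pen, screwdriver_yellow, grease_pot, hex_key from where it was at the start of the episode above 0.02 m).
It also fails if it takes over 72 s, if anything falls off the work surface, if the arm or the gripper's body presses on something with over 40 N, if the wrist force passes 120 N, or if a joint passes its speed limit or range.

## Working session

There is one attempt and no reset: what is moved stays moved. The work goes in short steps, Python scripts to look and compute and a shell command to move; the robot and the scene stay as the last step left them, time stands still between calls to the robot, and variables do not carry over. Pictures are saved under pics/ and viewed, and the job is handed in when it is done.

```bash
ls; mkdir -p pics; python3 - <<'E'
from rig import ctrl
import cv2
print(ctrl.get_state(), ctrl.pinch_z)
for n in ("scene","side","wrist"):
    c=ctrl.capture(n); cv2.imwrite(f"pics/{n}0.png",c["image"][:,:,::-1]); print(n,c["fov_y"],c["cx"],c["cy"],c["extrinsics"].round(3).tolist(),[k for k in c])
E
```

```text
pics
{'time_s': 0.0, 'joint_positions': array([-1.34551810e+00,  2.07425661e-01,  1.54299802e+00, -8.77376036e-06,
        1.39350755e+00, -1.50468242e-01]), 'joint_velocities': array([-0.00126036, -0.0004335 , -0.00247798,  0.00028613,  0.00103212,
        0.00041001]), 'joint_efforts': array([ 1.31954173e-03, -3.83030391e+01, -2.91597998e+01,  1.14586619e-04,
        1.06046215e-02,  6.67161313e-07]), 'ee_pos': array([ 210.81443751, -534.03134638,  193.70176101]), 'orientation': array([-1.57310978e+00,  3.42021227e-04, -2.76584503e+00]), 'wrist_force': array([ 0.62426453, -0.81407027, -0.84472748]), 'torque': array([-0.00373688, -0.04166967,  0.02595564]), 'finger_gap': 85.57091301494232} -18.700000000000003
scene 45.98539621144173 324.0638856587515 194.5647720151676 [[-0.806, 0.25, -0.536, -194.557], [-0.591, -0.326, 0.738, 1203.253], [0.01, 0.912, 0.411, 668.369], [0.0, 0.0, 0.0, 1.0]] ['image', 'fov_y', 'cx', 'cy', 'extrinsics']
side 45.39848633306786 313.7675277955101 199.1798761106922 [[-0.921, 0.21, -0.327, 156.202], [-0.388, -0.529, 0.755, 1116.145], [-0.014, 0.822, 0.569, 812.441], [0.0, 0.0, 0.0, 1.0]] ['image', 'fov_y', 'cx', 'cy', 'extrinsics']
wrist 66.12369567238176 321.8740609310415 196.30803229956686 [[0.367, 0.897, 0.245, 272.722], [-0.93, 0.355, 0.094, -511.332], [-0.003, -0.263, 0.965, 373.347], [0.0, 0.0, 0.0, 1.0]] ['image', 'fov_y', 'cx', 'cy', 'extrinsics']
```

View pics/scene0.png

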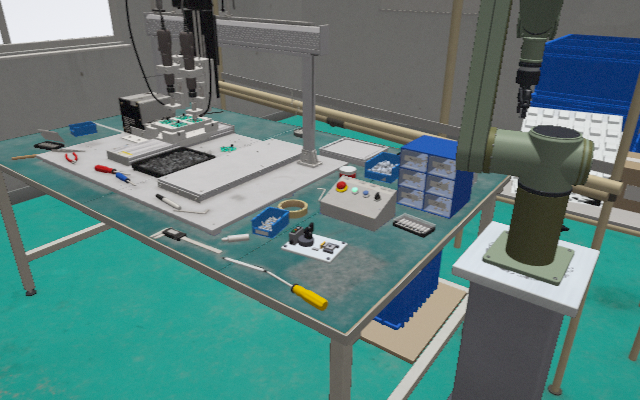

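View pics/side0.png

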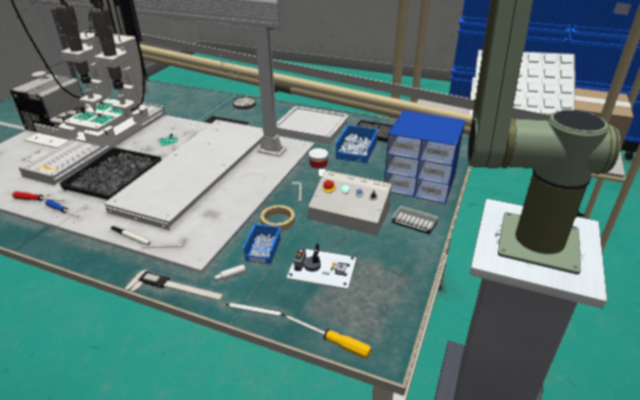

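View pics/wrist0.png

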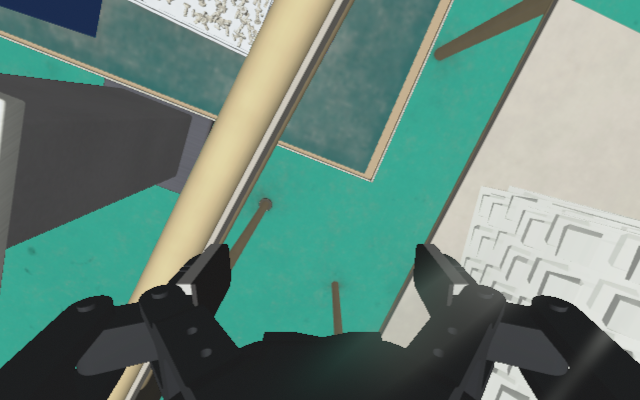

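The scene and side views show the fixture (about 315,245 and 320,267), and the wrist camera looks off the bench. I'll zoom in next.

```bash
python3 - <<'E'
import cv2
a=cv2.imread("pics/scene0.png")[150:320,200:440]; b=cv2.imread("pics/side0.png")[160:360,200:440]
cv2.imwrite("pics/z1.png",cv2.resize(a,None,fx=3.3,fy=3.3,interpolation=cv2.INTER_CUBIC)); cv2.imwrite("pics/z2.png",cv2.resize(b,None,fx=3,fy=3,interpolation=cv2.INTER_CUBIC))
E
```

```text
(no output)
```

View pics/z1.png

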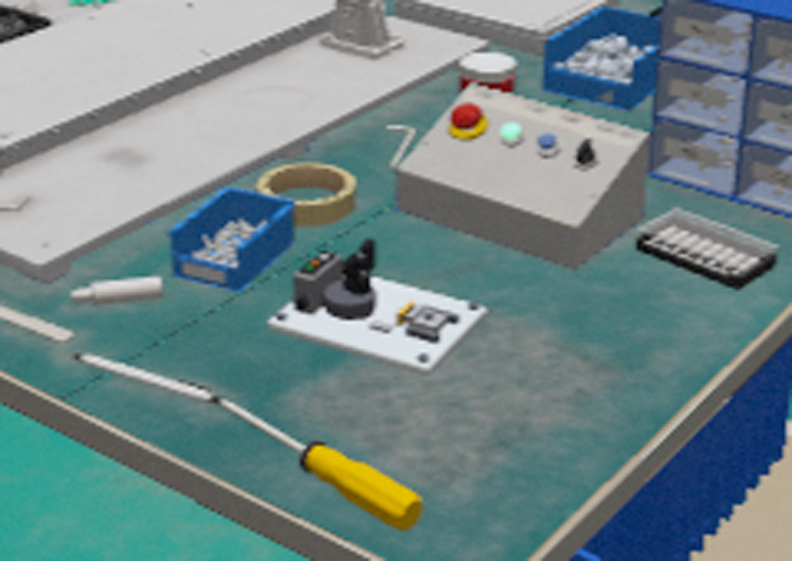

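View pics/z2.png

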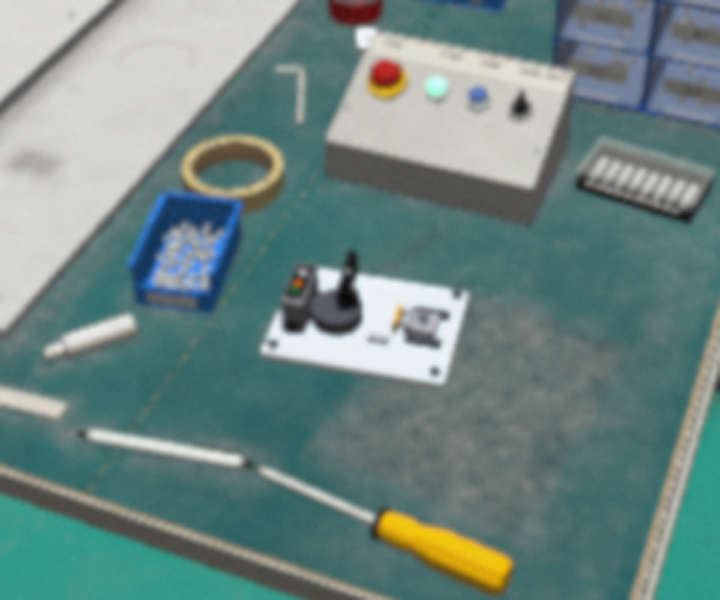

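```bash
cat > h.py <<'E'
import numpy as np, cv2
from scipy.spatial.transform import Rotation as R
def K(c): 
    f=200/np.tan(np.radians(c["fov_y"]/2)); return f
def ray(c,u,v):
    f=K(c);E=np.array(c["extrinsics"]); d=E[:3,:3]@np.array([(u-c["cx"])/f,-(v-c["cy"])/f,-1]); return E[:3,3],d/np.linalg.norm(d)
def onz(c,u,v,z=0):
    o,d=ray(c,u,v); return o+d*(z-o[2])/d[2]
def proj(c,p):
    E=np.array(c["extrinsics"]); q=E[:3,:3].T@(np.array(p)-E[:3,3]); f=K(c); return np.array([c["cx"]-f*q[0]/q[2], c["cy"]+f*q[1]/q[2]])
E
python3 - <<'E'
from h import *
from rig import ctrl
s=ctrl.capture("side"); c=ctrl.capture("scene")
S=lambda x,y,z=0: onz(s,200+x/3,160+y/3,z).round(0)
C=lambda x,y,z=0: onz(c,200+x/3.3,150+y/3.3,z).round(0)
print("plate side",S(300,265,10),S(469,287,10),S(445,380,10),S(261,352,10))
print("plate scene",C(486,308,10),C(432,366,10),C(268,322,10))
print("block?",S(365,38,20))
print("tape",S(233,170),C(307,200)); print("panel",S(327,180),S(530,220),C(575,265),C(397,210))
print("bin",S(140,305),S(210,310)); print("hex",S(277,68),S(302,120));print("pot",S(356,20))
print("knob top",S(351,258,70),C(370,245,70), "drawers",S(557,85),S(577,25))
E
```

```text
plate side [564. 269.  10.] [421. 242.  10.] [403. 352.  10.] [549. 378.  10.]
plate scene [419. 246.  10.] [403. 347.  10.] [550. 374.  10.]
block? [645. -80.  20.]
tape [684. 157.   0.] [683. 164.   0.]
panel [595. 138.   0.] [402. 125.   0.] [407. 120.   0.] [600. 128.   0.]
bin [673. 356.  -0.] [615. 339.   0.]
hex [721. -21.   0.] [658.  57.   0.]
pot [ 681. -142.    0.]
knob top [499. 310.  70.] [496. 306.  70.] drawers [440. -97.   0.] [ 452. -220.    0.]
```

```bash
python3 - <<'E'
from h import *
from rig import ctrl
s=ctrl.capture("side"); c=ctrl.capture("scene")
def tri(a,b):
    o1,d1=ray(s,*a);o2,d2=ray(c,*b);A=np.stack([d1,-d2],1);t=np.linalg.lstsq(A,o2-o1,rcond=None)[0]
    p,q=o1+d1*t[0],o2+d2*t[1];return ((p+q)/2).round(0),np.linalg.norm(p-q).round(1)
print("post base",onz(s,270,150),onz(c,309,162))
print("drawer near top L", tri((388,127),(403,155)), tri((398,112),(408,138)),tri((461,133),(458,172)),tri((463,119),(473,145)))
print("drawer bottom",onz(s,386,190),onz(s,450,203),onz(c,399,207),onz(c,451,216))
print("panel top", tri((323,172),(345,176)),tri((391,184),(395,190)),tri((376,222),(375,213)))
print("beam bottom at post",onz(c,308,55,400))
print("estop", tri((328.5,183),(341,185)))
E
```

```text
post base [ 884.06793986 -184.65116165    0.        ] [ 917.54714191 -220.66558091    0.        ]
drawer near top L (array([ 477., -190.,  146.]), np.float64(27.3)) (array([ 438., -133.,  227.]), np.float64(25.2)) (array([ 263., -158.,  162.]), np.float64(61.3)) (array([ 260., -218.,  208.]), np.float64(3.7))
drawer bottom [436.62192145 -88.60436007   0.        ] [243.9845698 -90.9149056   0.       ] [424.47762624 -67.10271521   0.        ] [ 262.61188649 -108.83615513    0.        ]
panel top (array([607.,  -9.,  78.]), np.float64(14.0)) (array([398.,  25., 100.]), np.float64(0.6)) (array([394., 157.,  70.]), np.float64(14.9))
beam bottom at post [1018.83295651 -346.03363118  400.        ]
estop (array([566.,  66.,  87.]), np.float64(1.1))
```

```bash
python3 - <<'E'
import cv2
a=cv2.imread("pics/side0.png")[100:260,260:480]
cv2.imwrite("pics/z3.png",cv2.resize(a,None,fx=3.6,fy=3.6,interpolation=cv2.INTER_CUBIC))
E
```

```text
(no output)
```

View pics/z3.png

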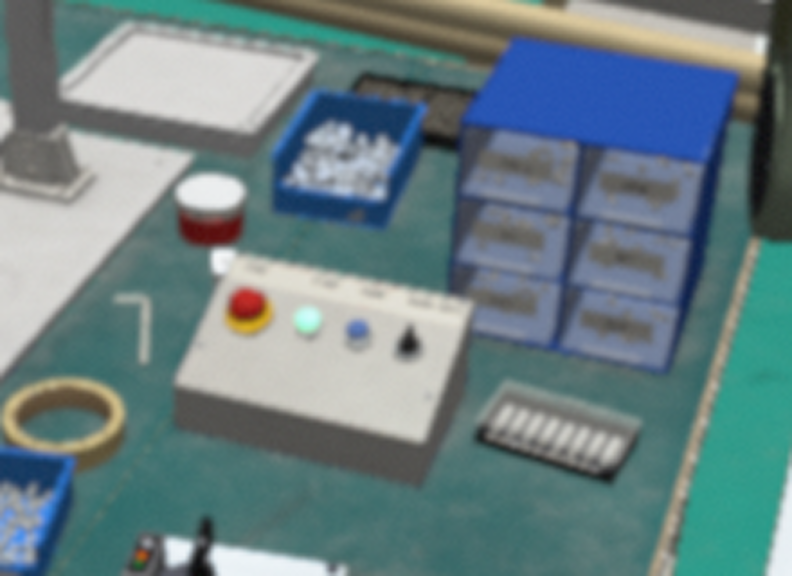

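```bash
python3 -m inch '0 -6 0 0 0 0; -5 -12 -3 0 -0.15 0; -58 -13.6 -32.5 0 -1.2 0; -58 -13.6 -32.5 0 -1.2 0; -58 -13.6 -32.5 0 -1.2 0; -58 -13.6 -32.5 0 -1.2 0; -58 -13.6 -32.5 0 -1.2 0; -58 -13.6 -32.5 0 -1.2 0; -58 -13.6 -32.5 0 -1.2 0; -58 -13.6 -32.5 0 -1.2 0'
```

```text
time_s: 1.6
ee_pos: [555.1, -112.3, 325.1]
orientation: [-1.57, -0.001, -1.566]
wrist_force: [1.0, -0.8, 0.1]
finger_gap: 85.5
```

```bash
python3 -m inch '-9 0 7.5 0 0 0; -9 0 7.5 0 0 0; -9 0 7.5 0 0 0;-9 0 7.5 0 0 0';  python3 - <<'E'
from rig import ctrl
import cv2
c=ctrl.capture("wrist"); cv2.imwrite("pics/w1.png",c["image"][:,:,::-1])
print(ctrl.get_state()["joint_positions"])
E
```

```text
time_s: 2.1
ee_pos: [628.2, -23.8, 324.4]
orientation: [-1.572, -0.0, -1.565]
wrist_force: [0.1, 1.6, 0.3]
finger_gap: 85.4
[-1.76153918e-01  2.58768407e-01  1.21536004e+00 -5.27344301e-04
  1.66790898e+00 -1.80428887e-01]
```

View pics/w1.png

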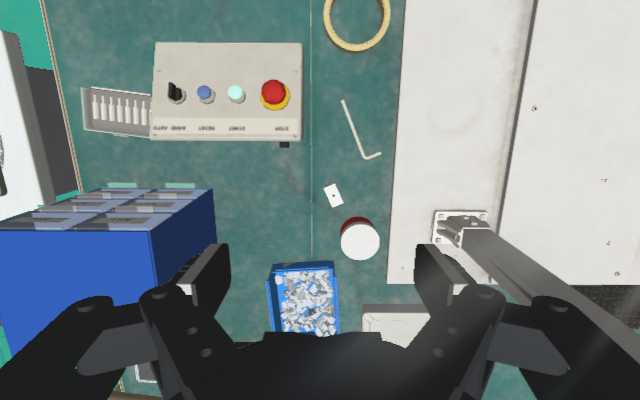

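The block is a small light rectangle at about (334,195), just above the pot at (360,240). I'll measure it.

```bash
python3 - <<'E'
from h import *
from rig import ctrl
c=ctrl.capture("wrist"); im=c["image"].astype(int)
m=((im.min(2)>150)).astype(np.uint8); m[:, :]*=1
cs,_=cv2.findContours(m[175:215,318:350],cv2.RETR_EXTERNAL,cv2.CHAIN_APPROX_NONE)
k=max(cs,key=cv2.contourArea)+np.array([318,175]); 
P=np.array([onz(c,u,v,20)[:2] for u,v in k[:,0,:]],np.float32)
r=cv2.minAreaRect(P);print("block",r,cv2.boxPoints(r).round(1).tolist())
# pot lid
red=((im[:,:,0]>90)&(im[:,:,1]<60)).astype(np.uint8)
print("pot",onz(c,360,241,44), "hex",onz(c,378,154), onz(c,343,100))
b=im[170:270,280:400].astype(np.uint8)[:,:,::-1]; cv2.imwrite("pics/z4.png",cv2.resize(b,None,fx=5,fy=5,interpolation=cv2.INTER_CUBIC))
E
```

```text
block ((646.6701049804688, -88.23844909667969), (21.30996322631836, 36.496028900146484), 24.10770034790039) [[629.5, -75.9000015258789], [644.4000244140625, -109.19999694824219], [663.7999877929688, -100.5], [648.9000244140625, -67.19999694824219]]
pot [ 689.93536129 -159.02994641   44.        ] hex [719.77268314 -24.14923478   0.        ] [660.54966937  60.14782028   0.        ]
```

View pics/z4.png

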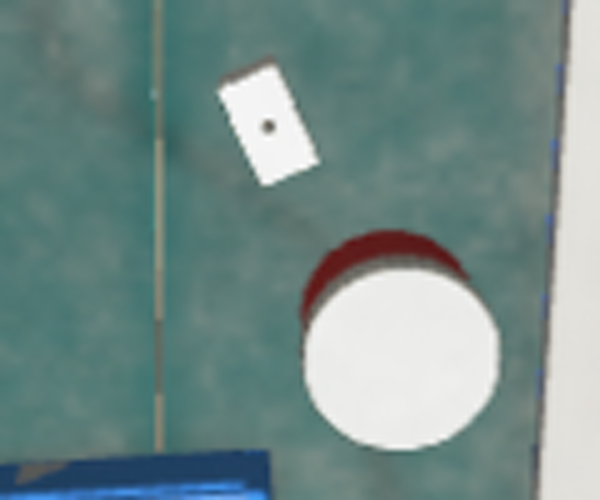

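```bash
python3 -m inch '6.4 10 1.8 0 1.156 0; 6.4 16 1.8 0 1.156 0; 6.4 17 1.8 0 1.156 0; 6.4 17 1.8 0 1.156 0; 6.4 17 1.8 0 1.156 0; 6.4 17 1.8 0 1.156 0; 6.4 17 1.8 0 1.156 0; 6.4 17 1.8 0 1.156 0;6.4 17 1.8 0 1.156 0' 5.2 60;  cat > blk.py <<'E'
from h import *
from rig import ctrl
c=ctrl.capture("wrist"); im=c["image"].astype(int); cv2.imwrite("pics/w2.png",c["image"][:,:,::-1])
st=ctrl.get_state(); Rt=R.from_euler('xyz',st["orientation"]).as_matrix(); t=st["ee_pos"]
print(t,Rt.round(4).tolist(),st["joint_positions"])
p=proj(c,[646.7,-88.2,20]); print(p)
m=(im.min(2)>150).astype(np.uint8); n,l=cv2.connectedComponents(m); 
k=cv2.findContours((l==l[int(p[1])+6,int(p[0])+6]).astype(np.uint8),cv2.RETR_EXTERNAL,cv2.CHAIN_APPROX_NONE)[0][0]
P=np.array([onz(c,u,v,20)[:2] for u,v in k[:,0,:]],np.float32)
r=cv2.minAreaRect(P);print("block",r)
print("in tool (mm)",Rt.T@(np.array([*r[0],20])-t))
E
python3 blk.py
```

```text
time_s: 3.32
ee_pos: [646.7, -87.9, 155.0]
orientation: [-1.571, 0.0, -2.721]
wrist_force: [-0.8, -0.5, 0.5]
finger_gap: 52.2
[646.78093127 -87.74496911 154.90721627] [[-0.9128, 0.0001, 0.4084], [-0.4084, -0.0001, -0.9128], [-0.0001, -1.0, 0.0001]] [-2.67283901e-01  4.00068466e-01  1.37707215e+00 -1.79975813e-05
  1.36430099e+00  8.82863624e-01]
[321.29196422 178.21743939]
block ((646.4490966796875, -88.58152770996094), (20.24932098388672, 36.73004913330078), 24.09177589416504)
in tool (mm) [  0.65875407 134.9072155    0.61334832]
```

View pics/w2.png

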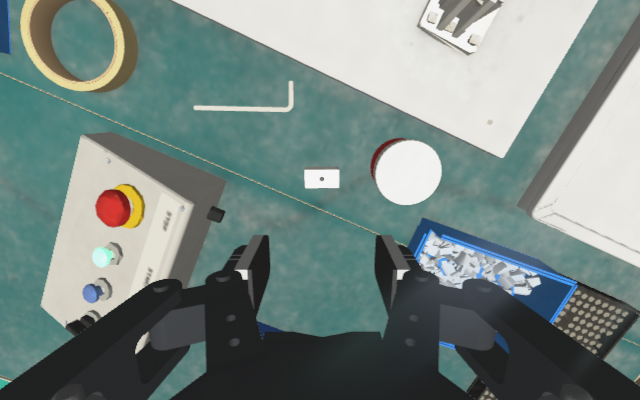

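```bash
python3 -m inch '0.07 5 0.06 0 0 0; 0.07 10 0.06 0 0 0; 0.07 12.5 0.06 0 0 0; 0.07 12.5 0.06 0 0 0; 0.07 12.5 0.06 0 0 0';  sed -i 's/w2.png/w3.png/' blk.py; python3 blk.py
```

```text
time_s: 4.0
ee_pos: [647.8, -88.7, 31.3]
orientation: [-1.569, 0.002, -2.721]
wrist_force: [0.2, -0.7, 0.3]
finger_gap: 51.9
[648.34671146 -88.82946258  32.01610994] [[-0.913, 0.0038, 0.408], [-0.408, -0.0011, -0.913], [-0.0031, -1.0, 0.0026]] [-2.68248106e-01  5.30579084e-01  1.46283293e+00 -4.09191722e-05
  1.14418410e+00  8.82341032e-01]
[319.06312362 218.02510715]
block ((646.4130249023438, -88.68548583984375), (20.12101936340332, 36.384857177734375), 24.04323959350586)
in tool (mm) [ 1.7435016  12.00842373 -0.95117442]
```

View pics/w3.png

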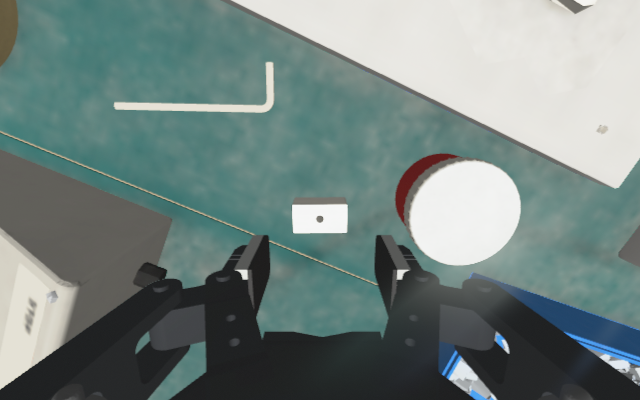

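```bash
python3 -m inch '0.1 1.3 0 0 0 0; 0.1 2.3 0 0 0 0; 0.1 2.3 0 0 0 0; 0.1 2.3 0 0 0 0';  sed -i 's/w3.png/w4.png/' blk.py; python3 blk.py
```

```text
time_s: 4.55
ee_pos: [645.5, -88.8, 6.6]
orientation: [-1.571, -0.0, -2.722]
wrist_force: [0.0, 0.2, -0.2]
finger_gap: 52.2
[645.76890699 -88.841575     6.90741531] [[-0.9132, 0.0003, 0.4076], [-0.4076, -0.0001, -0.9132], [-0.0003, -1.0, 0.0002]] [-2.69363399e-01  5.60929908e-01  1.47617316e+00  4.01542308e-05
  1.10413949e+00  8.81603877e-01]
[320.1621795  228.64512053]
block ((646.4823608398438, -88.59986114501953), (19.71818733215332, 36.31283950805664), 24.058971405029297)
in tool (mm) [ -0.75385748 -13.09235047   0.07262262]
```

View pics/w4.png

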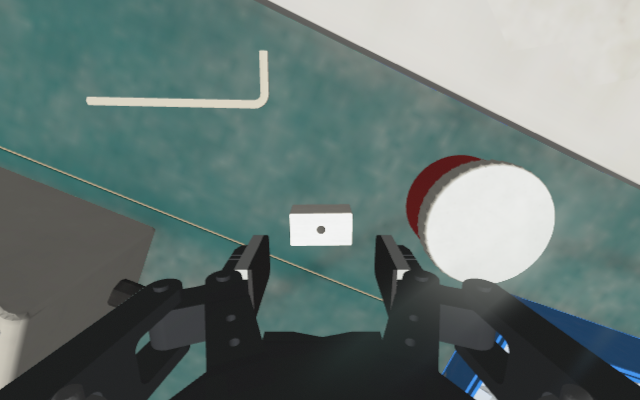

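```bash
python3 - <<'E'
from h import *
from rig import ctrl
c=ctrl.capture("wrist"); st=ctrl.get_state(); Rt=R.from_euler('xyz',st["orientation"]).as_matrix(); t=st["ee_pos"]
for y in (0,-10,-20,-40):
  print(y,[proj(c,t+Rt@np.array([x,y,26])).round(0).tolist() for x in (-11,11)])
E
```

```text
0 [[363.0, 206.0], [362.0, 239.0]]
-10 [[365.0, 211.0], [364.0, 246.0]]
-20 [[368.0, 216.0], [366.0, 253.0]]
-40 [[374.0, 230.0], [372.0, 271.0]]
```

```bash
python3 - <<'E'
from h import *
from rig import ctrl
st=ctrl.get_state(); Rt=R.from_euler('xyz',st["orientation"]).as_matrix(); t=st["ee_pos"]
o=[]
for n in ("side","scene"):
  c=ctrl.capture(n); im=c["image"][:,:,::-1].copy()
  p=proj(c,t).astype(int); print(p, proj(c,t-[0,0,-45]))
  a=im[max(p[1]-75,0):p[1]+25,p[0]-50:p[0]+50]; a=cv2.resize(a,(400,400),interpolation=cv2.INTER_CUBIC); 
  for y in (0,-19,-45): 
    q=(proj(c,t+Rt@[0,y,0])-[p[0]-50,max(p[1]-75,0)])*4; cv2.circle(a,tuple(int(v) for v in q),3,(0,0,255),1)
  o.append(a)
cv2.imwrite("pics/g.png",np.hstack(o))
E
```

```text
[322 174] [322.54599101 162.5494922 ]
[346 186] [346.8941362  174.85282187]
```

View pics/g.png

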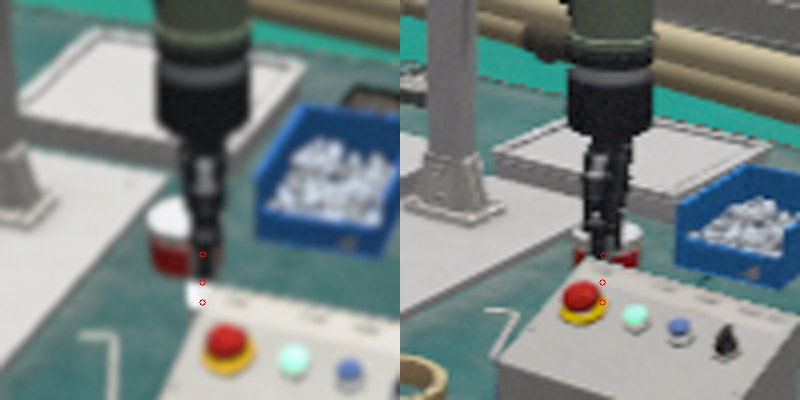

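```bash
python3 -m inch '-0.07 0 0 0 0 0; -0.07 0 0 0 0 0; -0.07 0 0 0 0 0' 4.1 40;  sed -i 's/w4.png/w5.png/' blk.py; python3 blk.py
```

```text
time_s: 5.12
ee_pos: [646.2, -88.5, 6.8]
orientation: [-1.571, 0.0, -2.722]
wrist_force: [-0.3, 0.5, -0.6]
finger_gap: 40.9
[646.20556039 -88.5145871    6.78401926] [[-0.9132, 0.0, 0.4076], [-0.4076, -0.0, -0.9132], [-0.0, -1.0, 0.0]] [-2.68676725e-01  5.61986480e-01  1.47478842e+00  3.44669925e-07
  1.10479393e+00  8.82281818e-01]
[320.09060059 229.77005101]
block ((646.55517578125, -88.57843017578125), (19.77651596069336, 36.364013671875), 24.054729461669922)
in tool (mm) [ -0.29347563 -13.2159723    0.20100307]
```

View pics/w5.png

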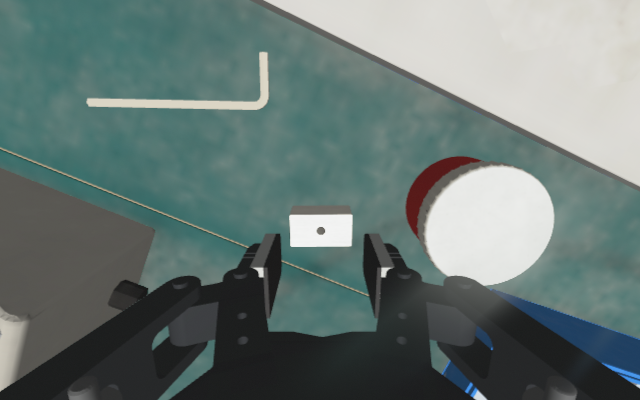

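```bash
python3 - <<'E'
from h import *
from rig import ctrl
c=ctrl.capture("wrist"); st=ctrl.get_state(); Rt=R.from_euler('xyz',st["orientation"]).as_matrix(); t=st["ee_pos"]
for u,v,zz in ((279,234,-20.5),(281,290,-20.5),(270,318,-20.5),(364,234,20.5),(363,290,20.5)):
  o,d=ray(c,u,v); o=Rt.T@(o-t); d=Rt.T@d; s=(zz-o[2])/d[2]; print(u,v,(o+s*d).round(1), o.round(1))
im=c["image"][200:340,210:430,::-1]; cv2.imwrite("pics/z5.png",cv2.resize(im,None,fx=3.5,fy=3.5,interpolation=cv2.INTER_CUBIC))
E
```

```text
279 234 [ -7.3 -36.  -20.5] [ -65.9 -179.5    1.1]
281 290 [ 24.  -36.8 -20.5] [ -65.9 -179.5    1.1]
270 318 [ 16.2 -69.9 -20.5] [ -65.9 -179.5    1.1]
364 234 [-11.7 -46.8  20.5] [ -65.9 -179.5    1.1]
363 290 [ 15.3 -50.5  20.5] [ -65.9 -179.5    1.1]
```

View pics/z5.png

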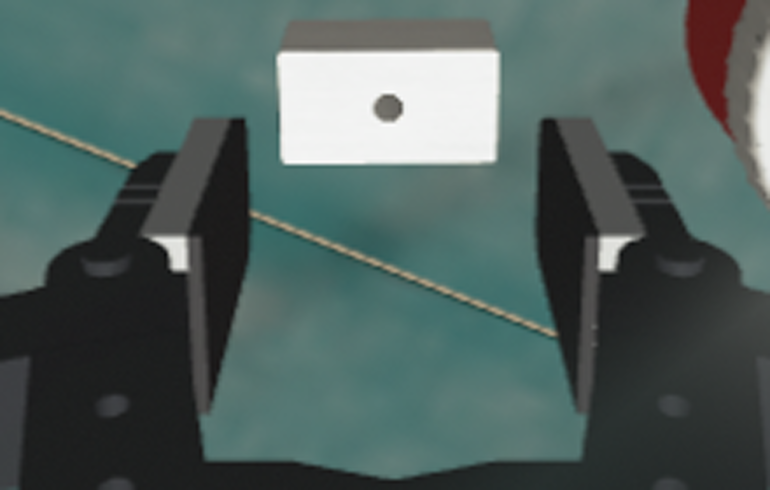

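```bash
python3 -m inch '-0.03 0 0 0 0 0; -0.03 0 0 0 0 0; -0.03 0 0 0 0 0' 3.3 25; python3 - <<'E'
from h import *
from rig import ctrl
c=ctrl.capture("wrist")
im=c["image"][200:340,210:430,::-1]; cv2.imwrite("pics/z6.png",cv2.resize(im,None,fx=3.5,fy=3.5,interpolation=cv2.INTER_CUBIC))
E
```

```text
time_s: 5.6
ee_pos: [646.5, -88.4, 6.8]
orientation: [-1.571, -0.0, -2.722]
wrist_force: [-0.4, 0.2, -0.6]
finger_gap: 33.1
```

View pics/z6.png

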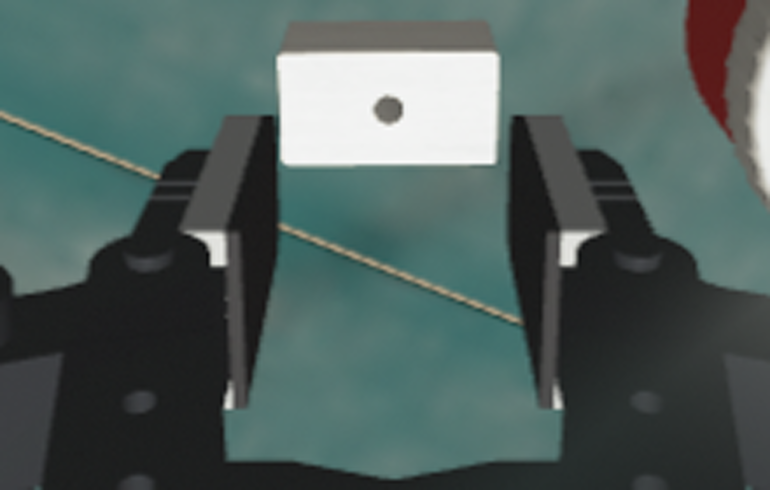

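```bash
python3 - <<'E'
from h import *
from rig import ctrl
c=ctrl.capture("wrist"); st=ctrl.get_state(); Rt=R.from_euler('xyz',st["orientation"]).as_matrix(); t=st["ee_pos"]
P=lambda *a: proj(c,t+Rt@np.array(a,float)).round(0).tolist()
for y in (-60,-73,-90,-113,-125): print(y,[P(x,y,16) for x in (-38,-11,0,11,38)])
for y in (-30,-38,-45): print(y,[P(x,y,16.5) for x in (-11,11)],[P(x,y-36,16.5) for x in (-11,11)])
E
```

```text
-60 [[360.0, 185.0], [357.0, 247.0], [357.0, 271.0], [356.0, 293.0], [354.0, 345.0]]
-73 [[364.0, 193.0], [361.0, 262.0], [360.0, 287.0], [359.0, 312.0], [357.0, 367.0]]
-90 [[371.0, 207.0], [368.0, 286.0], [366.0, 315.0], [365.0, 342.0], [362.0, 404.0]]
-113 [[386.0, 237.0], [380.0, 335.0], [378.0, 370.0], [377.0, 403.0], [372.0, 474.0]]
-125 [[399.0, 261.0], [391.0, 374.0], [388.0, 413.0], [385.0, 449.0], [380.0, 527.0]]
-30 [[352.0, 223.0], [351.0, 262.0]] [[360.0, 254.0], [359.0, 301.0]]
-38 [[354.0, 228.0], [352.0, 269.0]] [[363.0, 263.0], [361.0, 313.0]]
-45 [[355.0, 234.0], [354.0, 276.0]] [[365.0, 272.0], [363.0, 325.0]]
```

The fingers closed past the block to 33 mm, and the picture agrees: the pad ends sit about 45 mm behind the nominal TCP. I'll re-open and go lower in stages, watching the force.

```bash
python3 -m inch '0 0 0 0 0 0; 0 0 0 0 0 0; 0 0 0 0 0 0' 5.2 40; python3 -m inch '0 1 0 0 0 0; 0 2 0 0 0 0; 0 2.5 0 0 0 0; 0 2.5 0 0 0 0;0 2.5 0 0 0 0'; sed -i 's/w5.png/w6.png/' blk.py; python3 blk.py
```

```text
time_s: 6.08
ee_pos: [646.5, -88.4, 6.8]
orientation: [-1.571, -0.0, -2.722]
wrist_force: [-0.6, 0.0, 1.1]
finger_gap: 52.0
time_s: 6.7
ee_pos: [646.7, -88.4, -18.1]
orientation: [-1.571, 0.0, -2.722]
wrist_force: [0.4, 0.2, 0.1]
finger_gap: 52.2
[646.840365   -88.48406762 -17.88636475] [[-0.9132, 0.0007, 0.4076], [-0.4076, -0.0002, -0.9132], [-0.0006, -1.0, 0.0004]] [-2.68379950e-01  5.96575153e-01  1.48056915e+00  1.94522948e-05
  1.06374031e+00  8.82581578e-01]
[319.49514516 248.93617019]
block ((646.500732421875, -88.5595932006836), (19.95138931274414, 36.16865921020508), 25.09014892578125)
in tool (mm) [  0.31979473 -37.8865757   -0.05292727]
```

View pics/w6.png

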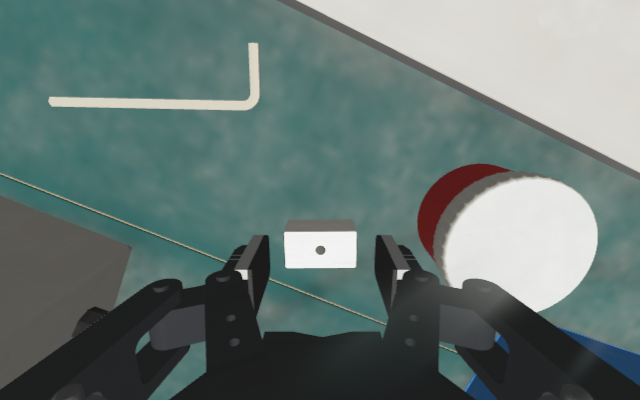

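```bash
python3 -m inch '0 0.8 0 0 0 0; 0 1.4 0 0 0 0; 0 1.8 0 0 0 0; 0 1.8 0 0 0 0;0 1.8 0 0 0 0' 4.7 40; sed -i 's/w6.png/w7.png/' blk.py; python3 blk.py
```

```text
time_s: 7.38
ee_pos: [646.6, -88.4, -36.2]
orientation: [-1.571, 0.0, -2.722]
wrist_force: [0.1, -0.9, -0.3]
finger_gap: 46.9
[646.71440721 -88.46831418 -36.00804431] [[-0.9132, 0.0005, 0.4076], [-0.4076, -0.0002, -0.9132], [-0.0003, -1.0, 0.0003]] [-2.68379710e-01  6.22501691e-01  1.48406068e+00 -4.08455768e-05
  1.03455127e+00  8.82600772e-01]
[319.29406947 266.20683184]
block ((646.299560546875, -88.71508026123047), (19.641721725463867, 36.21371078491211), 24.05097770690918)
in tool (mm) [  0.45993141 -56.00818589   0.07479898]
```

View pics/w7.png

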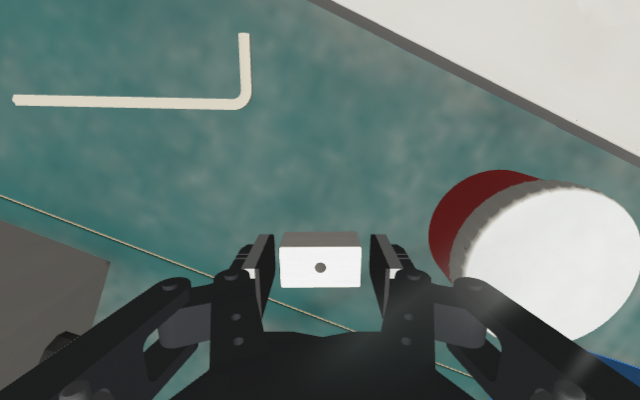

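```bash
python3 -m inch '0.04 0 0 0 0 0; 0.04 0 0 0 0 0; 0.04 0 0 0 0 0; 0.04 0 0 0 0 0' 3.2 50; python3 -m inch '0 -2 0 0 0 0; 0 -4 0 0 0 0; 0 -4 0 0 0 0'; sed -i 's/w7.png/w8.png/' blk.py; python3 blk.py
```

```text
time_s: 7.92
ee_pos: [646.7, -88.8, -35.7]
orientation: [-1.57, 0.001, -2.722]
wrist_force: [0.6, -0.6, 3.9]
finger_gap: 35.0
time_s: 8.3
ee_pos: [648.9, -89.2, 7.4]
orientation: [-1.567, 0.005, -2.722]
wrist_force: [-0.0, -0.5, -0.6]
finger_gap: 35.0
[647.61161933 -88.92605972   5.89430638] [[-0.9131, 0.0036, 0.4076], [-0.4076, -0.001, -0.9131], [-0.0029, -1.0, 0.0024]] [-2.68715801e-01  5.63447676e-01  1.47465815e+00  6.26002452e-06
  1.09974523e+00  8.82209686e-01]
[317.16520311 232.70633404]
block ((771.0397338867188, -220.975830078125), (0.0, 0.0), 0.0)
in tool (mm) [-58.91869846 -13.52970434 170.92731198]
```

View pics/w8.png

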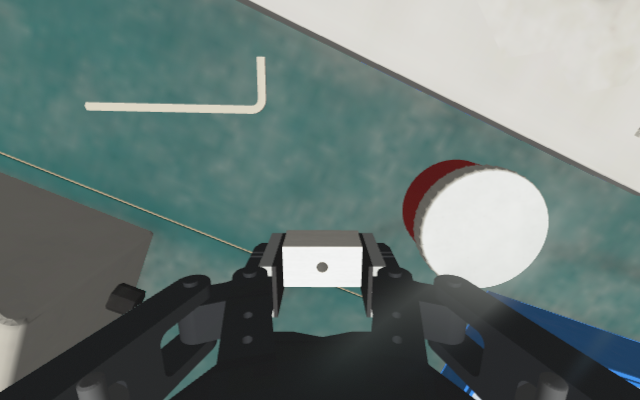

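```bash
python3 -m inch '0 -5 0 0 0 0; 0 -11 0 0 0 0; 0 -17 -4 0 0 0; 0 -17.4 -10 0 0.05 0; -0.3 -17.4 -43.3 0 0.238 0; -0.3 -17.4 -43.3 0 0.238 0; -0.3 -17.4 -43.3 0 0.238 0; -0.3 -17.4 -43.3 0 0.238 0; -0.3 -17.4 -43.3 0 0.238 0; -0.3 -17.4 -43.3 0 0.238 0'; python3 -m inch '0 0 0 0 0 0; 0 0 0 0 0 0; 0 0 0 0 0 0; 0 0 0 0 0 0';  python3 - <<'E'
from h import *
from rig import ctrl
c=ctrl.capture("wrist"); cv2.imwrite("pics/w9.png",c["image"][:,:,::-1])
print(ctrl.get_state()["joint_positions"])
E
```

```text
time_s: 9.6
ee_pos: [469.8, 310.7, 177.1]
orientation: [-1.571, -0.002, -2.956]
wrist_force: [1.0, -1.0, -0.8]
finger_gap: 34.8
time_s: 10.1
ee_pos: [472.9, 307.1, 177.7]
orientation: [-1.571, -0.0, -2.962]
wrist_force: [0.9, -0.2, -0.5]
finger_gap: 35.2
[ 4.22738611e-01  1.97650975e-01  1.58850931e+00 -6.67513584e-05
  1.35547312e+00  1.81333800e+00]
```

View pics/w9.png

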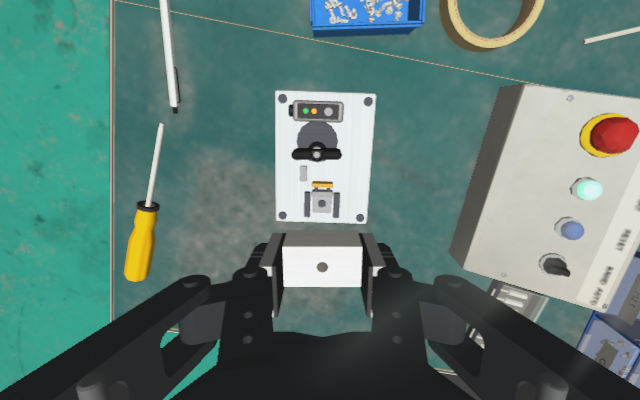

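The held block is at (322,267). The fixture is at rows 92-222 with the sensor box on top, then knob, end stop at (303,172) and brass fence at (322,185).

```bash
cat > fix.py <<'E'
from h import *
from rig import ctrl
import sys
c=ctrl.capture("wrist"); im=c["image"].astype(int)
st=ctrl.get_state(); Rt=R.from_euler('xyz',st["orientation"]).as_matrix(); t=st["ee_pos"]; print("tcp",t.round(2))
m=(im.min(2)>165).astype(np.uint8)
x0,x1,y0,y1=[int(a) for a in sys.argv[1:5]]
mm=np.zeros_like(m); mm[y0:y1,x0:x1]=m[y0:y1,x0:x1]
cs,_=cv2.findContours(mm,cv2.RETR_EXTERNAL,cv2.CHAIN_APPROX_NONE); k=max(cs,key=cv2.contourArea)
P=np.array([onz(c,u,v,10)[:2] for u,v in k[:,0,:]],np.float32)
r=cv2.minAreaRect(P);print("plate",r); B=cv2.boxPoints(r)
w,h=r[1]; a=np.radians(r[2]); ex=np.array([np.cos(a),np.sin(a)])
if w<h: ex=np.array([-ex[1],ex[0]])
if ex[0]<0: ex=-ex
ey=np.array([-ex[1],ex[0]]); F=np.array(r[0]); print("centre",F,"yaw",np.arctan2(ex[1],ex[0]))
def fx(u,v,z): p=onz(c,u,v,z)[:2]-F; return (p@ex).round(1),(p@ey).round(1)
if len(sys.argv)>5:
  zz=int(sys.argv[5]); g=c["image"][y0:y1,x0:x1,::-1]; cv2.imwrite(sys.argv[6],cv2.resize(g,None,fx=zz,fy=zz,interpolation=cv2.INTER_CUBIC))
def at(x,y,z): return np.array([*(F+x*ex+y*ey),z])
N=at(-14.5,0,10); print("nest in tool",(Rt.T@(N-t)).round(2), "nest world",N, "knob",at(14,7,0))
print("pix nest,knob axis70,endstop", proj(c,N).round(1),proj(c,at(14,7,70)).round(1),proj(c,at(-14.5,18,15)).round(1),"fence",proj(c,at(-25.6,0,10)).round(1))
E
python3 fix.py 265 385 85 232 5 pics/z9.png
```

```text
tcp [472.79 307.38 177.77]
plate ((486.65570068359375, 307.58978271484375), (148.4635772705078, 109.04206085205078), 8.395491600036621)
centre [486.65570068 307.58978271] yaw 0.14652897074416593
nest in tool [  0.82 167.77   1.79] nest world [472.31108523 305.47270752  10.        ] knob [499.48363793 316.55884209   0.        ]
pix nest,knob axis70,endstop [322.5 173.1] [316.1 155. ] [306.6 173.4] fence [322.2 182.5]
```

View pics/z9.png

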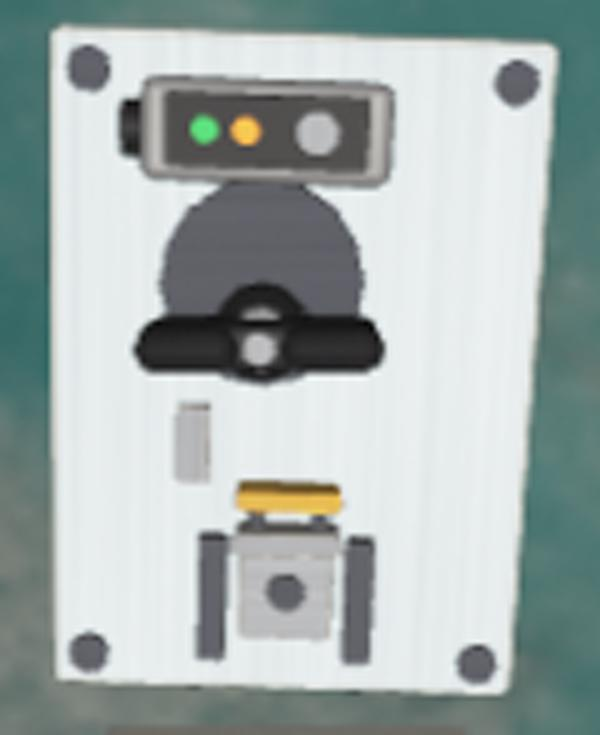

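```bash
cat >> fix.py <<'E'
if len(sys.argv)>7:
  pts=eval(sys.argv[7]); 
  for nm,(u,v,z) in pts.items():
    w=onz(c,u/zz+x0,v/zz+y0,z); print(nm,w.round(1),"fix",((w[:2]-F)@ex).round(1),((w[:2]-F)@ey).round(1))
E
python3 fix.py 265 385 85 232 5 pics/z9.png "dict(TL=(53,28,10),TR=(557,45,10),BR=(508,693,10),BL=(57,680,10),scTL=(88,68,10),scTR=(516,82,10),scBR=(476,663,10),scBL=(88,651,10),endstop_r0=(211,405,15),endstop_r1=(211,480,15),knobtop=(258,350,63),wl=(137,343,70),wr=(383,345,70),fenceL=(237,487,23),fenceR=(340,489,23),boxL=(143,178,46),boxR=(390,184,46))"
```

```text
tcp [472.7  307.52 177.77]
plate ((486.6639709472656, 307.5828857421875), (148.45852661132812, 109.00264739990234), 8.439359664916992)
centre [486.66397095 307.58288574] yaw 0.1472946129128069
nest in tool [  0.75 167.77   1.96] nest world [472.32098062 305.45482833  10.        ] knob [499.48503734 316.5617641    0.        ]
pix nest,knob axis70,endstop [322.7 173. ] [316.3 155. ] [306.8 173.4] fence [322.4 182.5]
TL [551.5 371.2  10. ] fix 73.5 53.4
TR [567.5 264.2  10. ] fix 73.5 -54.8
BR [421.1 242.5  10. ] fix -74.4 -54.8
BL [405.  349.5  10. ] fix -74.6 53.5
scTL [544.7 362.6  10. ] fix 65.5 45.9
scTR [558.5 271.2  10. ] fix 65.7 -46.5
scBR [427.2 251.7  10. ] fix -67.0 -46.6
scBL [413.6 343.3  10. ] fix -67.1 46.0
endstop_r0 [478.1 324.2  15. ] fix -6.1 17.7
endstop_r1 [461.  321.3  15. ] fix -23.3 17.4
knobtop [498.6 316.3  63. ] fix 13.1 6.8
wl [496.8 338.8  70. ] fix 14.6 29.4
wr [504.6 293.5  70. ] fix 15.7 -16.6
fenceL [462.3 315.3  23. ] fix -23.0 11.2
fenceR [466.  292.6  23. ] fix -22.7 -11.8
boxL [525.6 344.3  46. ] fix 43.9 30.6
boxR [533.1 296.3  46. ] fix 44.3 -18.0
```

```bash
cat > held.py <<'E'
from h import *
from rig import ctrl
c=ctrl.capture("wrist"); im=c["image"].astype(int)
st=ctrl.get_state(); Rt=R.from_euler('xyz',st["orientation"]).as_matrix(); t=st["ee_pos"]; print(t)
m=np.zeros((400,640),np.uint8); m[240:300,278:368]=(im.min(2)>165)[240:300,278:368]
k=max(cv2.findContours(m,cv2.RETR_EXTERNAL,cv2.CHAIN_APPROX_NONE)[0],key=cv2.contourArea)
print(cv2.boundingRect(k))
P=[]
for u,v in k[:,0,:]:
  o,d=ray(c,u,v);o=Rt.T@(o-t);d=Rt.T@d;s=(-56-o[1])/d[1];P.append((o+s*d)[[0,2]])
print("held block in tool x,z:",cv2.minAreaRect(np.array(P,np.float32)))
E
python3 held.py
```

```text
[472.6095252  307.68177143 177.7972807 ]
(282, 247, 81, 40)
held block in tool x,z: ((-0.09136104583740234, 1.2590084075927734), (35.13998794555664, 19.16253089904785), 89.98805236816406)
```

```bash
python3 -m inch '-0.23 5 0.26 0 0.032 0; -0.23 10 0.26 0 0.032 0; -0.23 14 0.26 0 0.032 0; -0.23 15 0.26 0 0.032 0; -0.23 15 0.26 0 0.032 0; -0.23 15 0.26 0 0.032 0; -0.23 15 0.26 0 0.032 0'; python3 held.py;  python3 - <<'E'
from h import *
from rig import ctrl
c=ctrl.capture("wrist"); cv2.imwrite("pics/w10.png",c["image"][:,:,::-1]); print(ctrl.get_state()["orientation"])
E
```

```text
time_s: 11.18
ee_pos: [476.8, 306.7, 29.9]
orientation: [-1.572, 0.004, -2.992]
wrist_force: [0.1, -0.4, -0.6]
finger_gap: 35.1
[476.41885562 306.5272318   29.5225558 ]
(282, 247, 81, 50)
held block in tool x,z: ((2.374749183654785, 1.03076171875), (24.365524291992188, 35.71707534790039), 0.011956391856074333)
[-1.57150559e+00  2.55469554e-03 -2.99172259e+00]
```

View pics/w10.png

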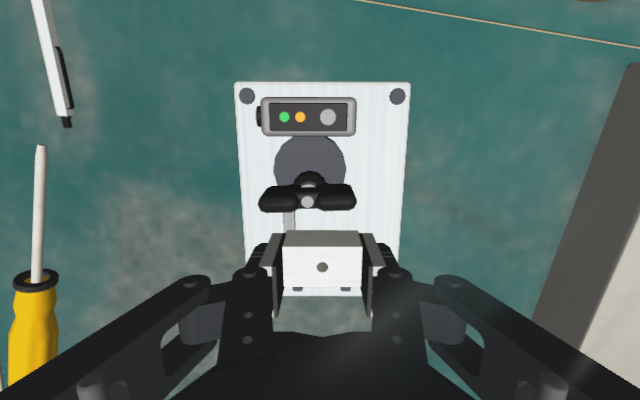

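```bash
python3 -m inch '0 0 0 0 0 0; 0 0 0 0 0 0;0 0 0 0 0 0' ; cat > scr.py <<'E'
from h import *
from rig import ctrl
c=ctrl.capture("wrist"); im=c["image"]
st=ctrl.get_state(); Rt=R.from_euler('xyz',st["orientation"]).as_matrix(); t=st["ee_pos"]; print("tcp",t.round(2),st["orientation"].round(4))
g=cv2.cvtColor(im,cv2.COLOR_RGB2GRAY)
S=[]
for sx,sy in ((66.3,46.3),(66.3,-46.3)):
  p=proj(c,np.array([486.22,307.11,10])+np.array([sx*.989-sy*.147,sx*.147+sy*.989,0])).round().astype(int)
  w=14; sub=g[p[1]-w:p[1]+w+1,p[0]-w:p[0]+w+1]; m=(sub<150).astype(np.uint8)
  n,l,s,ce=cv2.connectedComponentsWithStats(m); 
  j=min([i for i in range(1,n) if 60<s[i,4]<500],key=lambda i:np.hypot(*(ce[i]-w))); 
  u,v=ce[j]+p-w; W=onz(c,u,v,10); S.append(W); print((u.round(1),v.round(1)),s[j,4],W.round(2))
d=(S[0]-S[1])[:2]; print("span",np.linalg.norm(d)); ey=d/np.linalg.norm(d); ex=np.array([ey[1],-ey[0]]); mid=(S[0]+S[1])[:2]/2
F=mid-66.3*ex; print("F",F,"yaw",np.arctan2(ex[1],ex[0]))
N=np.array([*(F-14.5*ex),10]); print("nest in tool",(Rt.T@(N-t)).round(2))
def inf(p): return ((p[:2]-F)@ex).round(2),((p[:2]-F)@ey).round(2)
B=t+Rt@np.array([-.09,-46,1.26]); q=inf(B); print("held block rel nest", q[0]+14.5,q[1],"z above plate",B[2]-20)
E
python3 scr.py
```

```text
time_s: 11.65
ee_pos: [475.0, 305.9, 27.7]
orientation: [-1.571, -0.0, -2.992]
wrist_force: [0.1, -0.1, -0.4]
finger_gap: 35.1
tcp [475.03 305.91  27.7 ] [-1.5707e+00 -1.0000e-04 -2.9918e+00]
(np.float64(244.7), np.float64(92.8)) 214 [545.18 362.99  10.  ]
(np.float64(397.3), np.float64(93.1)) 211 [558.83 270.98  10.  ]
span 93.02332469211534
F [486.42232858 307.25267243] yaw 0.14734958992083846
nest in tool [ 3.03 17.7   0.33]
held block rel nest 3.130000000000001 -0.92 z above plate 53.70085654289272
```

```bash
python3 -m inch '-0.04 1 0.03 0 0 0; -0.04 2 0.03 0 0 0; -0.04 2.8 0.03 0 0 0; -0.04 3.2 0.03 0 0 0; -0.04 3.3 0.03 0 0 0; -0.04 3.3 0.03 0 0 0; -0.04 3.3 0.03 0 0 0';python3 scr.py;  python3 - <<'E'
from h import *
from rig import ctrl
c=ctrl.capture("wrist"); cv2.imwrite("pics/w11.png",cv2.resize(c["image"][150:350,200:440,::-1],None,fx=3,fy=3,interpolation=cv2.INTER_CUBIC))
E
```

```text
time_s: 12.58
ee_pos: [475.9, 305.9, -4.8]
orientation: [-1.571, 0.001, -2.992]
wrist_force: [0.2, -0.5, -0.0]
finger_gap: 34.8
tcp [475.87 305.86  -4.83] [-1.5710e+00  8.0000e-04 -2.9918e+00]
(np.float64(228.8), np.float64(90.5)) 311 [545.21 363.07  10.  ]
(np.float64(412.1), np.float64(91.0)) 312 [558.82 270.92  10.  ]
span 93.1525449513866
F [486.4307459 307.3112879] yaw 0.14661845072932728
nest in tool [  3.83 -14.83   0.1 ]
held block rel nest 3.9000000000000004 -1.16 z above plate 21.16864814638891
```

View pics/w11.png

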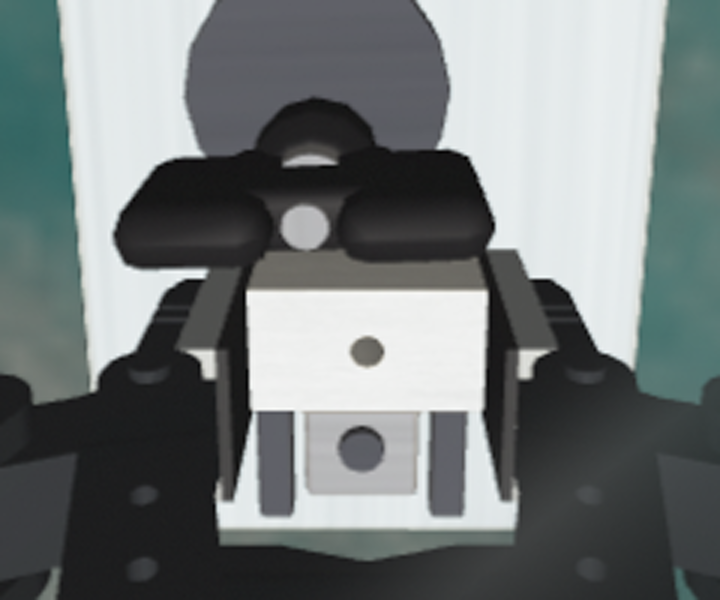

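```bash
python3 -m inch '0 0 0 0 0 0; 0 0.3 0 0 0 0; 0 0.6 0 0 0 0; 0 0.9 0 0 0 0; 0 1.2 0 0 0 0; 0 1.5 0 0 0 0; 0 1.7 0 0 0 0; 0 1.7 0 0 0 0';python3 scr.py
```

```text
time_s: 13.68
ee_pos: [475.6, 305.7, -22.1]
orientation: [-1.571, 0.0, -2.992]
wrist_force: [0.2, -1.1, 0.7]
finger_gap: 35.1
tcp [475.68 305.75 -22.09] [-1.5709e+00  3.0000e-04 -2.9918e+00]
(np.float64(217.3), np.float64(87.0)) 398 [545.29 363.1   10.  ]
(np.float64(423.0), np.float64(87.7)) 402 [558.87 270.83  10.  ]
span 93.26493220140098
F [486.48966191 307.30986004] yaw 0.1461228716563086
nest in tool [ 3.570e+00 -3.209e+01  1.000e-02]
held block rel nest 3.66 -1.23 z above plate 3.909616259925084
```

Clear so far. I'll lower the rest slowly.

```bash
python3 -m inch '0 0.15 0 0 0 0; 0 0.25 0 0 0 0; 0 0.33 0 0 0 0; 0 0.33 0 0 0 0; 0 0.33 0 0 0 0'; python3 -m inch '0 0.05 0 0 0 0; 0 0.1 0 0 0 0; 0 0.1 0 0 0 0'
```

```text
time_s: 14.35
ee_pos: [475.8, 305.9, -22.4]
orientation: [-1.571, -0.0, -2.991]
wrist_force: [-7.1, -4.4, 19.9]
finger_gap: 35.0
time_s: 14.72
ee_pos: [475.8, 305.9, -22.4]
orientation: [-1.571, -0.0, -2.991]
wrist_force: [-9.9, -4.8, 26.0]
finger_gap: 34.8
```

Contact came at TCP z = -22.4, which is 3.6 mm early. The fingertips sit only about 1.5 mm above the block's underside, so the +y finger is resting on the end stop. I'll back off, set the block down short of the stop, regrip higher and slide it in.

```bash
python3 -m inch '0 -0.5 0 0 0 0; 0 -0.9 0 0 0 0; 0 -0.9 0.5 0 0 0; 0 -0.9 1 0 0 0; 0 -0.9 1.5 0 0 0; 0 -0.9 1.75 0 0 0; 0 -0.9 1.75 0 0 0; 0 -0.9 1.75 0 0 0'; python3 scr.py; python3 - <<'E'
from h import *
from rig import ctrl
c=ctrl.capture("wrist"); cv2.imwrite("pics/w12.png",cv2.resize(c["image"][150:350,200:440,::-1],None,fx=3,fy=3,interpolation=cv2.INTER_CUBIC))
E
```

```text
time_s: 15.72
ee_pos: [478.2, 288.5, -17.5]
orientation: [-1.571, 0.0, -2.992]
wrist_force: [1.1, -0.3, -0.2]
finger_gap: 35.1
tcp [478.18 288.5  -17.5 ] [-1.5709e+00  1.0000e-04 -2.9917e+00]
(np.float64(184.7), np.float64(89.0)) 465 [544.78 362.37  10.  ]
(np.float64(381.9), np.float64(88.3)) 367 [558.86 271.1   10.  ]
span 92.35352426405532
F [486.29297057 306.62876856] yaw 0.15302186869150905
nest in tool [  3.76 -27.5  -16.67]
held block rel nest 3.8000000000000007 -17.94 z above plate 8.496829299012049
```

View pics/w12.png

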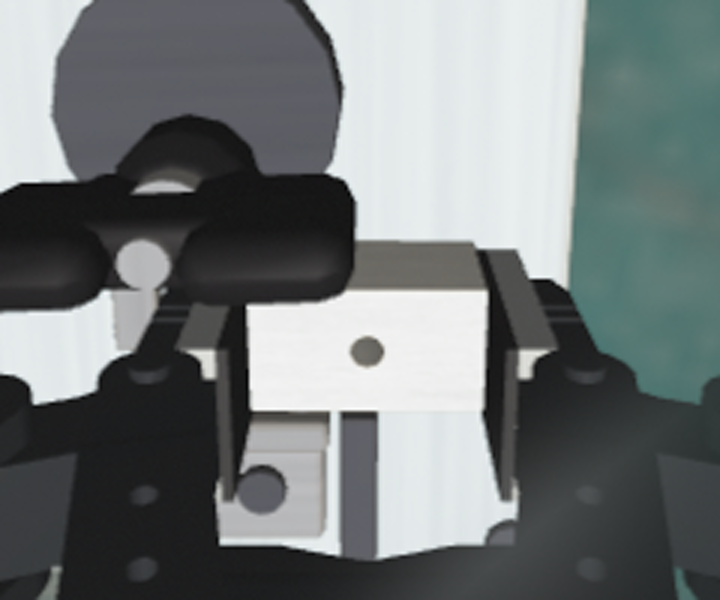

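```bash
python3 -m inch '0 0.4 0 0 0 0; 0 0.6 0 0 0 0; 0 0.75 0 0 0 0; 0 0.8 0 0 0 0; 0 0.8 0 0 0 0'; python3 -m inch '0 0.07 0 0 0 0; 0 0.07 0 0 0 0'
```

```text
time_s: 16.45
ee_pos: [478.2, 288.4, -25.5]
orientation: [-1.571, 0.0, -2.992]
wrist_force: [-0.2, 0.6, -0.6]
finger_gap: 34.9
time_s: 16.7
ee_pos: [478.4, 288.5, -25.7]
orientation: [-1.571, 0.0, -2.992]
wrist_force: [-1.5, -1.8, 4.6]
finger_gap: 34.7
```

```bash
python3 -m inch '0 0 0 0 0 0; 0 0 0 0 0 0; 0 0 0 0 0 0' 3.9 30; python3 -m inch '0 -0.2 0 0 0 0; 0 -0.4 0 0 0 0; 0 -0.63 0 0 0 0; 0 -0.63 0 0 0 0; 0 -0.63 0 0 0 0'
```

```text
time_s: 17.08
ee_pos: [478.1, 288.3, -26.4]
orientation: [-1.571, -0.0, -2.992]
wrist_force: [0.4, -0.3, -0.2]
finger_gap: 38.9
time_s: 17.7
ee_pos: [478.2, 288.4, -19.9]
orientation: [-1.571, 0.0, -2.992]
wrist_force: [-0.3, -0.5, 0.2]
finger_gap: 38.9
```

```bash
python3 - <<'E'
from h import *
from rig import ctrl
c=ctrl.capture("wrist"); cv2.imwrite("pics/w13.png",cv2.resize(c["image"][150:350,200:440,::-1],None,fx=3,fy=3,interpolation=cv2.INTER_CUBIC))
E
```

```text
(no output)
```

View pics/w13.png

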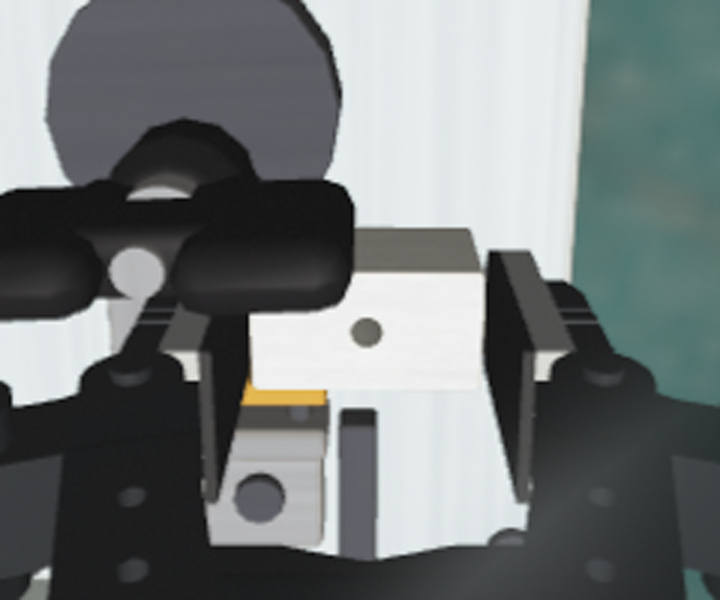

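```bash
python3 -m inch '0 0 0 0 0 0; 0 0 0 0 0 0; 0 0 0 0 0 0; 0 -0.08 0 0 0 0; 0 -0.08 0 0 0 0' 3.2 30; python3 -m inch '0 0 -0.4 0 0 0; 0 0 -0.8 0 0 0; 0 0 -1.2 0 0 0; 0 0 -1.5 0 0 0; 0 0 -1.65 0 0 0; 0 0 -1.65 0 0 0; 0 0 -1.65 0 0 0'; python3 scr.py
```

```text
time_s: 18.38
ee_pos: [477.8, 288.3, -19.4]
orientation: [-1.571, -0.001, -2.992]
wrist_force: [-0.2, -0.2, -0.1]
finger_gap: 35.4
time_s: 19.25
ee_pos: [475.7, 304.6, -19.1]
orientation: [-1.571, -0.0, -2.992]
wrist_force: [-0.9, 0.8, -1.0]
finger_gap: 35.3
tcp [475.71 304.6  -19.14] [-1.5708 -0.     -2.992 ]
(np.float64(216.9), np.float64(87.3)) 383 [545.25 363.14  10.  ]
(np.float64(418.4), np.float64(87.9)) 379 [558.88 270.88  10.  ]
span 93.25751674929214
F [486.47963111 307.31944276] yaw 0.14667383230891953
nest in tool [  3.44 -29.14  -1.12]
held block rel nest 3.539999999999999 -2.37 z above plate 6.856313715301404
```

```bash
python3 -m inch '0 0 -0.06 0 0 0; 0 0 -0.12 0 0 0; 0 0 -0.12 0 0 0'; python3 -m inch '0 0 -0.06 0 0 0; 0 0 -0.06 0 0 0'; python3 -m inch '0 0 -0.05 0 0 0; 0 0 -0.05 0 0 0'
```

```text
time_s: 19.68
ee_pos: [475.5, 305.9, -19.1]
orientation: [-1.571, 0.0, -2.992]
wrist_force: [0.2, -0.1, -0.2]
finger_gap: 35.2
time_s: 19.92
ee_pos: [475.4, 306.5, -19.1]
orientation: [-1.571, 0.0, -2.992]
wrist_force: [0.6, -0.2, 0.0]
finger_gap: 35.4
time_s: 20.18
ee_pos: [475.4, 306.8, -19.1]
orientation: [-1.57, -0.0, -2.992]
wrist_force: [1.0, -1.1, 0.7]
finger_gap: 35.0
```

```bash
python3 -m inch '0 0 -0.06 0 0 0; 0 0 -0.06 0 0 0'; python3 -m inch '0 0 -0.04 0 0 0; 0 0 -0.04 0 0 0'
```

```text
time_s: 20.42
ee_pos: [475.4, 306.8, -19.1]
orientation: [-1.57, -0.0, -2.992]
wrist_force: [0.4, -4.7, 1.0]
finger_gap: 35.0
time_s: 20.68
ee_pos: [475.4, 306.8, -19.1]
orientation: [-1.569, -0.0, -2.991]
wrist_force: [0.9, -6.2, 2.4]
finger_gap: 35.2
```

The block's end is on the stop: TCP y stays at 306.8 with about 6 N pushing back. I'll relax, lower the last millimetre and release.

```bash
python3 -m inch '0 0.04 0.08 0 0 0; 0 0.08 0.1 0 0 0; 0 0.08 0.1 0 0 0'; python3 -m inch '0 0 0 0 0 0; 0 0 0 0 0 0; 0 0 0 0 0 0' 4.6 30;  python3 -m inch '0 -1 0 0 0 0; 0 -2 0 0 0 0; 0 -4 0 0 0 0; 0 -9 0 0 0 0; 0 -13 0 0 0 0; 0 -17 0 0 0 0;  0 -17 0 0 0 0; 0 -17 0 0 0 0'; python3 fix.py 235 405 75 240 4 pics/z14.png
```

```text
time_s: 21.05
ee_pos: [475.5, 306.8, -19.8]
orientation: [-1.57, 0.0, -2.992]
wrist_force: [0.6, -3.6, 1.8]
finger_gap: 34.8
time_s: 21.42
ee_pos: [475.3, 307.5, -19.9]
orientation: [-1.571, 0.0, -2.992]
wrist_force: [0.6, -0.3, 0.3]
finger_gap: 46.0
time_s: 22.42
ee_pos: [475.0, 306.9, 150.2]
orientation: [-1.571, 0.0, -2.992]
wrist_force: [-0.2, -0.2, -0.0]
finger_gap: 46.0
tcp [474.36 306.54 149.08]
plate ((486.8687438964844, 307.48138427734375), (147.94813537597656, 109.57560729980469), 8.5575532913208)
centre [486.8687439  307.48138428] yaw 0.14935748084842546
nest in tool [  1.71 139.08   0.86] nest world [472.53017398 305.32374372  10.        ] knob [499.67126078 316.48669167   0.        ]
pix nest,knob axis70,endstop [322.1 179.7] [313.8 161.8] [304.9 180.7] fence [322.1 189.9]
```

View pics/z14.png

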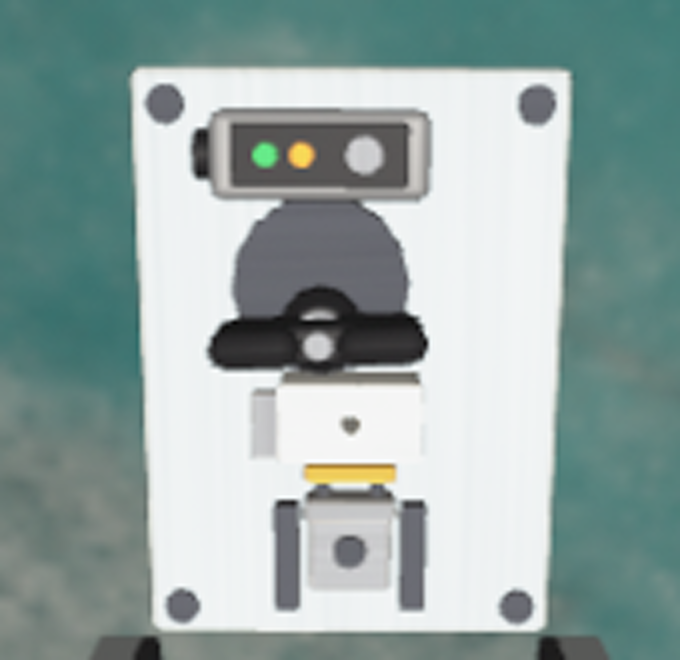

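The block lies square in the nest against the stop, brass pad just behind it. Next I'll go above the knob with the jaws across the wings.

```bash
python3 -m inch '-2.6 0 -0.6 0 -1.568 0; -2.6 0 -0.6 0 -1.568 0; -2.6 0 -0.6 0 -1.568 0; -2.6 0 -0.6 0 -1.568 0; -2.6 0 -0.6 0 -1.568 0; -2.6 0 -0.6 0 -1.568 0; -2.6 0 -0.6 0 -1.568 0; -2.6 0 -0.6 0 -1.568 0; -2.6 0 -0.6 0 -1.568 0; -2.6 0 -0.6 0 -1.568 0' 3.4 30; python3 -m inch '0 0 0 0 0 0; 0 0 0 0 0 0; 0 0 0 0 0 0'; python3 fix.py 225 420 90 232 4 pics/z15.png
```

```text
time_s: 23.72
ee_pos: [498.9, 316.2, 148.0]
orientation: [-1.575, -0.001, -1.425]
wrist_force: [-0.1, -0.0, -0.2]
finger_gap: 34.2
time_s: 24.1
ee_pos: [500.1, 316.8, 150.0]
orientation: [-1.571, -0.0, -1.424]
wrist_force: [-0.1, -0.5, -0.3]
finger_gap: 34.0
tcp [500.14 316.79 150.06]
plate ((486.4405822753906, 308.21466064453125), (148.81854248046875, 107.73710632324219), 8.383428573608398)
centre [486.44058228 308.21466064] yaw 0.14631843121523835
nest in tool [  6.47 140.06 -29.31] nest world [472.09552141 306.10060561  10.        ] knob [499.27040758 317.18101903   0.        ]
pix nest,knob axis70,endstop [294.6 182.6] [321.3 189.9] [293.8 166.7] fence [284.2 182.6]
```

View pics/z15.png

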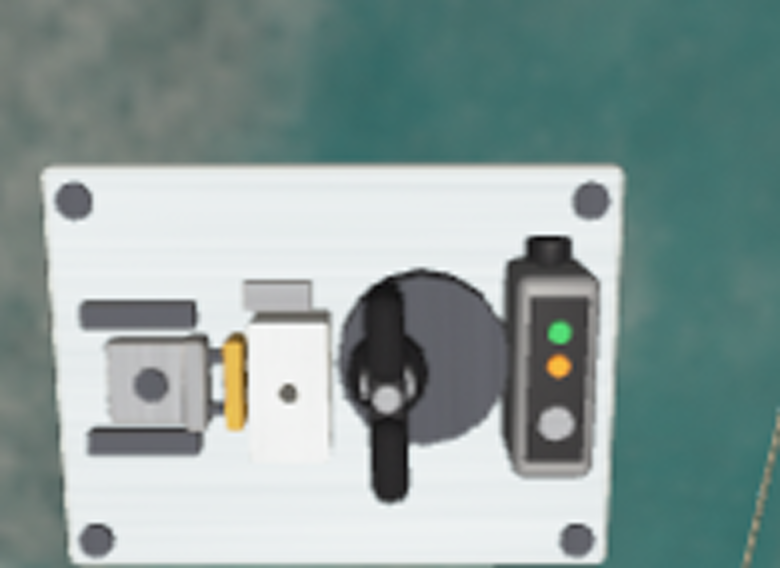

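```bash
python3 - <<'E'
from h import *
from rig import ctrl
c=ctrl.capture("wrist"); im=c["image"]; g=im.max(2)
st=ctrl.get_state(); Rt=R.from_euler('xyz',st["orientation"]).as_matrix(); t=st["ee_pos"]; print(t)
z=4;x0=225;y0=90
P=[]
for v in (166,168,170,172,203,205,207,209):
  row=g[v,300:345]; xs=np.where(row<45)[0]; 
  # keep run nearest col 321
  xs=xs[abs(xs-21)<9]; 
  if len(xs)==0: continue
  a,b=xs.min()+300,xs.max()+300; w=onz(c,(a+b)/2,v,70); q=Rt.T@(w-t); P.append(q); print(v,a,b,q.round(2))
P=np.array(P); k=np.polyfit(P[:,0],P[:,2],1); print("wing line tool: z = %.3f x + %.2f"%tuple(k), "angle",np.arctan(k[0]))
w=onz(c,225+387/4,90+398/4,63); print("saddle",(Rt.T@(w-t)).round(2))
for n,u,v in (("tip top",384,283),("tip bot",390,502)): print(n,(Rt.T@(onz(c,225+u/4,90+v/4,70)-t)).round(2))
E
```

```text
[500.19052969 316.82015257 150.11925744]
166 317 325 [-21.5   80.12  -1.07]
168 317 325 [-19.77  80.12  -1.07]
170 317 325 [-18.04  80.12  -1.07]
172 317 325 [-16.31  80.12  -1.07]
203 318 326 [11.39 80.12 -0.22]
205 318 326 [13.23 80.12 -0.22]
207 318 326 [15.08 80.12 -0.22]
209 318 326 [16.93 80.12 -0.23]
wing line tool: z = 0.025 x + -0.59 angle 0.025139457846698875
saddle [ 0.88 87.12 -0.44]
tip top [-26.    80.12  -1.06]
tip bot [23.   80.12  0.22]
```

```bash
python3 -m inch '-0.05 4 -0.14 0 -0.025 0; -0.05 8 -0.14 0 -0.025 0; -0.05 10 -0.14 0 -0.025 0; -0.05 10.5 -0.14 0 -0.025 0; -0.05 10.5 -0.14 0 -0.025 0; -0.05 10.5 -0.14 0 -0.025 0; -0.05 10.5 -0.14 0 -0.025 0'; python3 - <<'E'
from h import *
from rig import ctrl
c=ctrl.capture("wrist"); cv2.imwrite("pics/w16.png",cv2.resize(c["image"][120:330,200:440,::-1],None,fx=2.8,fy=2.8,interpolation=cv2.INTER_CUBIC)); print(ctrl.get_state()["ee_pos"])
E
```

```text
time_s: 25.08
ee_pos: [499.7, 317.5, 46.4]
orientation: [-1.568, 0.001, -1.399]
wrist_force: [0.3, -0.0, 0.1]
finger_gap: 33.9
[499.44411797 317.438341    46.16101528]
```

View pics/w16.png

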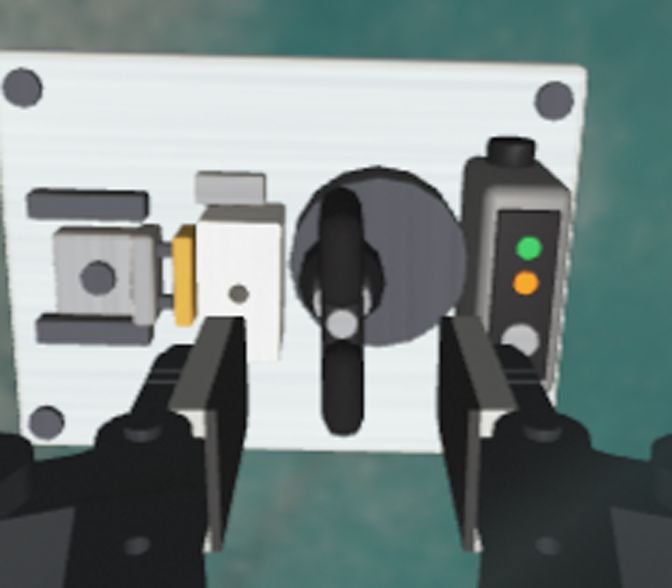

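```bash
python3 -m inch '0 0.8 0 0 0 0; 0 1.6 0 0 0 0; 0 2.3 0 0 0 0; 0 2.6 0 0 0 0; 0 2.6 0 0 0 0; 0 2.6 0 0 0 0'; python3 - <<'E'
from h import *
from rig import ctrl
c=ctrl.capture("wrist"); cv2.imwrite("pics/w17.png",cv2.resize(c["image"][120:330,200:440,::-1],None,fx=2.8,fy=2.8,interpolation=cv2.INTER_CUBIC)); print(ctrl.get_state()["ee_pos"])
E
```

```text
time_s: 25.88
ee_pos: [499.0, 317.2, 19.3]
orientation: [-1.57, 0.0, -1.399]
wrist_force: [-1.2, 0.6, -0.4]
finger_gap: 34.1
[499.01972835 317.2566584   19.38007621]
```

View pics/w17.png

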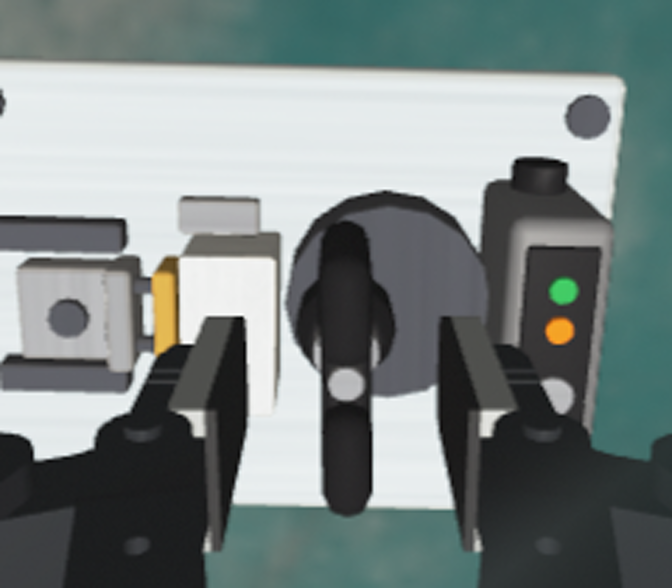

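```bash
python3 -m inch '0 0 0.09 0 0 0; 0 0 0.09 0 0 0'; python3 -m inch '0 0 0.09 0 0 0; 0 0 0.09 0 0 0; 0 0 0.09 0 0 0; 0 0 0.09 0 0 0' 0 40;  python3 - <<'E'
from h import *
from rig import ctrl
c=ctrl.capture("wrist"); cv2.imwrite("pics/w18.png",cv2.resize(c["image"][120:330,200:440,::-1],None,fx=2.8,fy=2.8,interpolation=cv2.INTER_CUBIC)); s=ctrl.get_state();print(s["ee_pos"],s["torque"],s["joint_efforts"],s["wrist_force"])
E
```

```text
time_s: 26.18
ee_pos: [499.8, 317.4, 19.3]
orientation: [-1.57, 0.0, -1.399]
wrist_force: [0.1, 0.1, -0.7]
finger_gap: 34.0
time_s: 26.68
ee_pos: [499.7, 317.3, 19.3]
orientation: [-1.572, -0.0, -1.399]
wrist_force: [-5.1, -0.7, 5.3]
finger_gap: 7.8
[499.73372571 317.26153015  19.26018715] [-0.19119051  0.69374627  0.08090694] [ -0.87689348 -40.78098536 -24.79201198  -0.134756    -1.3606463
   0.09924814] [-3.96299325 -1.96509131  5.53800925]
```

View pics/w18.png

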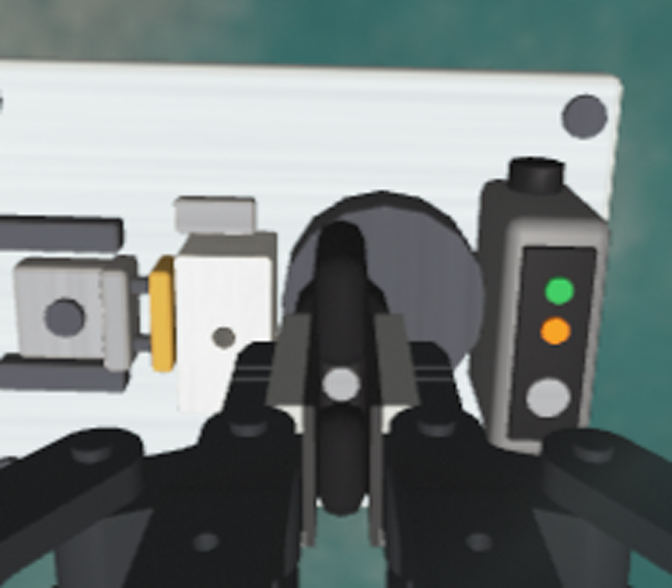

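```bash
cat > tq.py <<'E'
from rig import ctrl
s=ctrl.get_state(); print("T",s["torque"].round(3),"j6",s["joint_efforts"][5].round(3),"F",s["wrist_force"].round(1),"yaw",s["orientation"][2].round(4),"p",s["ee_pos"].round(1))
E
python3 -m inch '0 0 -0.06 0 0 0; 0 -0.05 -0.06 0 0 0; 0 -0.05 -0.06 0 0 0' 0 85; python3 tq.py; python3 -m inch '0 0 0 0 0.08 0; 0 0 0 0 0.16 0; 0 0 0 0 0.16 0'; python3 tq.py
```

```text
time_s: 27.1
ee_pos: [499.7, 317.2, 19.4]
orientation: [-1.571, -0.0, -1.399]
wrist_force: [-2.5, -1.5, 3.4]
finger_gap: 6.4
T [-0.108  0.42   0.09 ] j6 0.12 F [-2.5 -1.5  3.4] yaw -1.3987 p [499.7 317.2  19.4]
time_s: 27.48
ee_pos: [499.7, 317.3, 19.5]
orientation: [-1.571, 0.0, -1.558]
wrist_force: [-3.3, -1.2, 2.6]
finger_gap: 6.4
T [-0.069  0.483 -0.092] j6 0.022 F [-3.3 -1.2  2.6] yaw -1.5585 p [499.7 317.3  19.5]
```

```bash
python3 -m inch '0 0 0 0 0.08 0; 0 0 0 0 0.16 0'; python3 tq.py; python3 -m inch '0 0 0 0 0.08 0; 0 0 0 0 0.16 0';python3 tq.py; python3 - <<'E'
from h import *
from rig import ctrl
c=ctrl.capture("wrist"); cv2.imwrite("pics/w19.png",cv2.resize(c["image"][120:330,200:440,::-1],None,fx=2.8,fy=2.8,interpolation=cv2.INTER_CUBIC)); 
E
python3 tq.py
```

```text
time_s: 27.72
ee_pos: [499.7, 317.2, 19.4]
orientation: [-1.571, -0.0, -1.72]
wrist_force: [-3.4, -0.8, 3.3]
finger_gap: 6.1
T [-0.109  0.506  0.171] j6 -0.395 F [-3.4 -0.8  3.3] yaw -1.7197 p [499.7 317.2  19.4]
time_s: 27.98
ee_pos: [499.7, 317.2, 19.5]
orientation: [-1.571, -0.0, -1.88]
wrist_force: [-1.8, -0.7, 2.4]
finger_gap: 6.5
T [-0.091  0.477  0.134] j6 -0.393 F [-1.8 -0.7  2.4] yaw -1.8797 p [499.7 317.2  19.5]
T [-0.132  0.458 -0.092] j6 0.149 F [-2.8 -0.9  3.1] yaw -1.8815 p [499.6 317.3  19.5]
```

View pics/w19.png

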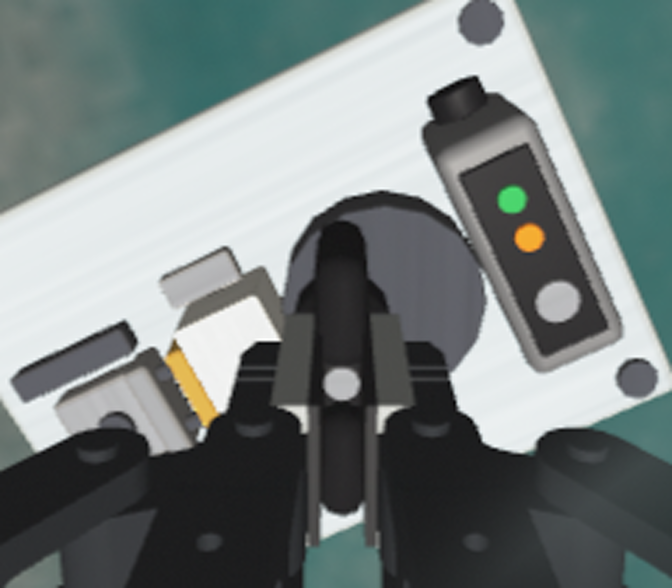

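```bash
python3 -m inch '0 0 0 0 0.08 0; 0 0 0 0 0.16 0; 0 0 0 0 0.24 0; 0 0 0 0 0.32 0';python3 tq.py; for i in 1; do :; done; python3 -m inch '0 0 0 0 0.03 0; 0 0 0 0 0.06 0'; python3 tq.py
```

```text
time_s: 28.52
ee_pos: [499.6, 317.3, 19.5]
orientation: [-1.571, -0.0, -2.199]
wrist_force: [-3.4, -0.8, 2.9]
finger_gap: 6.1
T [-0.124  0.449  0.183] j6 -0.39 F [-3.4 -0.8  2.9] yaw -2.1988 p [499.6 317.3  19.5]
time_s: 28.78
ee_pos: [499.6, 317.3, 19.5]
orientation: [-1.571, -0.0, -2.259]
wrist_force: [-3.5, -0.1, 1.9]
finger_gap: 6.4
T [-0.09   0.511  0.161] j6 -0.082 F [-3.5 -0.1  1.9] yaw -2.2587 p [499.6 317.3  19.5]
```

Knob is at about 0.83 rad and the torque is still friction only. Small steps from here.

```bash
python3 -m inch '0 0 0 0 0.03 0; 0 0 0 0 0.06 0'; python3 tq.py;  python3 -m inch '0 0 0 0 0.03 0; 0 0 0 0 0.06 0'; python3 tq.py
```

```text
time_s: 29.02
ee_pos: [499.6, 317.3, 19.5]
orientation: [-1.571, -0.0, -2.32]
wrist_force: [-3.8, -0.3, 3.0]
finger_gap: 6.2
T [-0.114  0.624  0.107] j6 -0.074 F [-3.8 -0.3  3. ] yaw -2.3203 p [499.6 317.3  19.5]
time_s: 29.28
ee_pos: [499.6, 317.3, 19.4]
orientation: [-1.571, -0.0, -2.381]
wrist_force: [-5.0, 0.4, 3.3]
finger_gap: 6.0
T [-0.081  0.679  0.121] j6 -0.07 F [-5.   0.4  3.3] yaw -2.3806 p [499.6 317.3  19.4]
```

```bash
python3 -m inch '0 0 0 0 0.025 0; 0 0 0 0 0.05 0'; python3 tq.py
```

```text
time_s: 29.52
ee_pos: [499.6, 317.3, 19.4]
orientation: [-1.571, -0.0, -2.43]
wrist_force: [-4.2, -0.8, 2.6]
finger_gap: 6.4
T [-0.056  0.792  0.177] j6 -0.01 F [-4.2 -0.8  2.6] yaw -2.4304 p [499.6 317.3  19.4]
```

```bash
python3 -m inch '0 0 0 0 0.025 0; 0 0 0 0 0.05 0'; python3 tq.py; python3 -m inch '0 0 0 0 0.02 0; 0 0 0 0 0.04 0'; python3 tq.py
```

```text
time_s: 29.78
ee_pos: [499.7, 317.2, 19.5]
orientation: [-1.571, -0.0, -2.48]
wrist_force: [-4.2, 0.4, 2.3]
finger_gap: 6.4
T [-0.046  0.821  0.233] j6 0.082 F [-4.2  0.4  2.3] yaw -2.4802 p [499.7 317.2  19.5]
time_s: 30.02
ee_pos: [499.7, 317.2, 19.5]
orientation: [-1.571, -0.0, -2.52]
wrist_force: [-4.8, -0.6, 2.0]
finger_gap: 6.6
T [-0.076  0.831  0.313] j6 0.193 F [-4.8 -0.6  2. ] yaw -2.5198 p [499.7 317.2  19.5]
```

```bash
python3 -m inch '0 0 0 0 0.02 0; 0 0 0 0 0.04 0'; python3 tq.py; python3 -m inch '0 0 0 0 0.02 0; 0 0 0 0 0.04 0'; python3 tq.py
```

```text
time_s: 30.28
ee_pos: [499.8, 317.2, 19.4]
orientation: [-1.571, -0.0, -2.56]
wrist_force: [-4.3, -0.9, 1.5]
finger_gap: 6.3
T [-0.113  0.812  0.414] j6 0.281 F [-4.3 -0.9  1.5] yaw -2.5598 p [499.8 317.2  19.4]
time_s: 30.52
ee_pos: [499.8, 317.2, 19.5]
orientation: [-1.571, -0.0, -2.6]
wrist_force: [-3.9, 0.9, 1.2]
finger_gap: 6.2
T [-0.022  0.793  0.479] j6 0.32 F [-3.9  0.9  1.2] yaw -2.5999 p [499.8 317.2  19.5]
```

```bash
python3 -m inch '0 0 0 0 0.02 0; 0 0 0 0 0.04 0'; python3 tq.py; python3 -m inch '0 0 0 0 0.02 0; 0 0 0 0 0.04 0'; python3 tq.py
```

```text
time_s: 30.78
ee_pos: [499.9, 317.2, 19.5]
orientation: [-1.571, -0.0, -2.64]
wrist_force: [-4.5, 0.2, 0.7]
finger_gap: 6.2
T [-0.056  0.77   0.542] j6 0.404 F [-4.5  0.2  0.7] yaw -2.6399 p [499.9 317.2  19.5]
time_s: 31.02
ee_pos: [499.9, 317.3, 19.5]
orientation: [-1.571, -0.0, -2.68]
wrist_force: [-4.3, -0.5, 0.4]
finger_gap: 6.2
T [-0.074  0.641  0.522] j6 0.349 F [-4.3 -0.5  0.4] yaw -2.68 p [499.9 317.3  19.5]
```

```bash
python3 - <<'E'
from h import *
from rig import ctrl
c=ctrl.capture("wrist"); cv2.imwrite("pics/w20.png",cv2.resize(c["image"][120:330,200:440,::-1],None,fx=2.8,fy=2.8,interpolation=cv2.INTER_CUBIC)); 
E
python3 tq.py
```

```text
T [-0.044  0.718  0.452] j6 0.468 F [-3.6 -1.   0.2] yaw -2.6806 p [499.9 317.3  19.5]
```

View pics/w20.png

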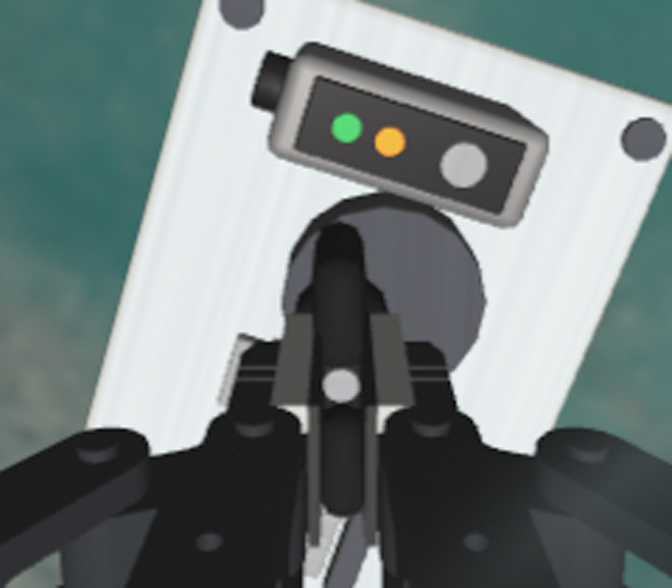

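```bash
cat > wt.py <<'E'
import cv2,numpy as np,sys
from rig import ctrl
if len(sys.argv)>1:
  c=ctrl.capture("wrist"); cv2.imwrite(sys.argv[1],cv2.resize(c["image"][120:330,200:440,::-1],None,fx=2.8,fy=2.8,interpolation=cv2.INTER_CUBIC))
for n in ["pics/w18.png","pics/w19.png","pics/w20.png"]+sys.argv[1:]:
  g=cv2.imread(n).max(2); o=[]
  for v in list(range(235,250,3))+list(range(290,310,3))+list(range(415,440,4))+list(range(480,505,3)):
    xs=np.where(g[v,310:375]<48)[0]; o.append((v,int(xs.min())+310,int(xs.max())+310))
  print(n,o)
E
python3 wt.py
```

```text
pics/w18.png [(235, 320, 361), (238, 319, 363), (241, 318, 363), (244, 318, 363), (247, 317, 363), (290, 310, 374), (293, 310, 374), (296, 310, 374), (299, 310, 374), (302, 310, 374), (305, 310, 374), (308, 310, 374), (415, 315, 369), (419, 315, 369), (423, 315, 369), (427, 315, 369), (431, 315, 369), (435, 315, 369), (439, 315, 369), (480, 316, 369), (483, 316, 369), (486, 315, 369), (489, 315, 369), (492, 315, 368), (495, 316, 362), (498, 323, 361), (501, 314, 359), (504, 314, 358)]
pics/w19.png [(235, 321, 361), (238, 320, 363), (241, 318, 363), (244, 318, 364), (247, 318, 364), (290, 310, 374), (293, 310, 374), (296, 310, 374), (299, 310, 374), (302, 310, 374), (305, 310, 374), (308, 310, 374), (415, 320, 365), (419, 320, 365), (423, 320, 364), (427, 321, 364), (431, 321, 364), (435, 321, 364), (439, 320, 364), (480, 321, 364), (483, 321, 364), (486, 321, 364), (489, 321, 364), (492, 321, 364), (495, 321, 364), (498, 320, 364), (501, 322, 359), (504, 326, 357)]
pics/w20.png [(235, 320, 358), (238, 319, 360), (241, 317, 361), (244, 316, 361), (247, 316, 362), (290, 310, 374), (293, 310, 374), (296, 310, 374), (299, 310, 374), (302, 310, 374), (305, 310, 374), (308, 310, 374), (415, 320, 365), (419, 320, 365), (423, 320, 364), (427, 321, 364), (431, 321, 364), (435, 321, 364), (439, 320, 364), (480, 321, 364), (483, 321, 364), (486, 321, 364), (489, 321, 364), (492, 320, 364), (495, 321, 364), (498, 320, 364), (501, 321, 364), (504, 325, 363)]
```

```bash
python3 -m inch '0 0 0 0 0 0; 0 0 0 0 0 0; 0 0 0 0 0 0' 3.2 40; python3 wt.py pics/w21.png | tail -1;  python3 -m inch '0 -2 0 0 0 0; 0 -5 0 0 0 0; 0 -9 0 0 0 0; 0 -13 0 0 0 0; 0 -13 0 0 0 0; 0 -13 0 0 0 0; 0 -13 0 0 0 0'; python3 fix.py 225 420 80 232 4 pics/z22.png
```

```text
time_s: 31.45
ee_pos: [501.2, 317.5, 20.2]
orientation: [-1.571, 0.002, -2.68]
wrist_force: [0.3, 0.4, 0.1]
finger_gap: 32.1
pics/w21.png [(235, 310, 352), (238, 316, 353), (241, 316, 355), (244, 314, 356), (247, 313, 357), (290, 310, 371), (293, 310, 374), (296, 310, 374), (299, 310, 374), (302, 310, 374), (305, 310, 374), (308, 310, 374), (415, 318, 362), (419, 319, 363), (423, 318, 363), (427, 318, 363), (431, 318, 362), (435, 318, 364), (439, 318, 364), (480, 319, 365), (483, 318, 365), (486, 318, 365), (489, 318, 365), (492, 319, 365), (495, 320, 368), (498, 322, 374), (501, 323, 374), (504, 325, 363)]
time_s: 32.38
ee_pos: [498.7, 316.8, 148.1]
orientation: [-1.571, -0.003, -2.679]
wrist_force: [-0.5, 0.4, -0.2]
finger_gap: 32.2
tcp [498.71 316.77 147.92]
plate ((490.92047119140625, 308.17095947265625), (140.57241821289062, 109.3423843383789), 8.405854225158691)
centre [490.92047119 308.17095947] yaw 0.14670983267169593
nest in tool [ 24.15 138.    -0.27] nest world [476.57623887 306.05128992  10.        ] knob [503.74678606 317.14233879   0.        ]
pix nest,knob axis70,endstop [320.9 199.5] [323.1 186. ] [304.6 195.7] fence [317.7 208.8]
```

View pics/z22.png

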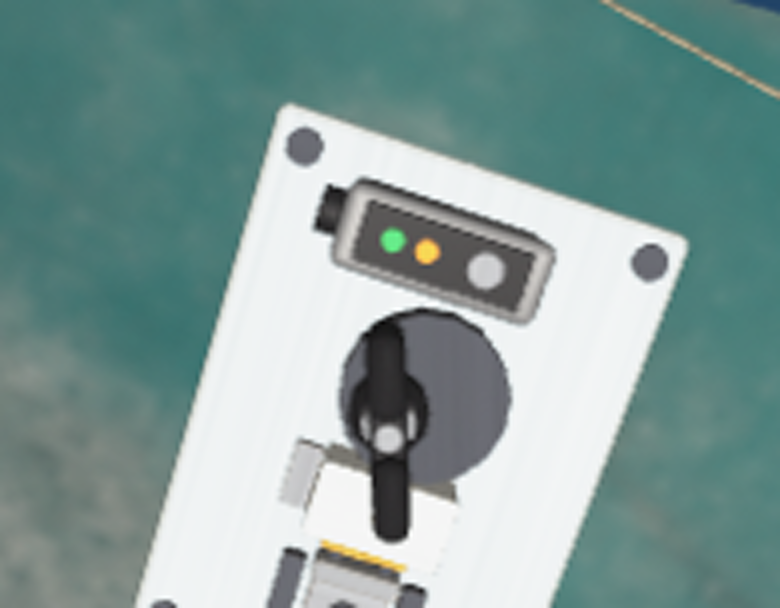

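View pics/w21.png

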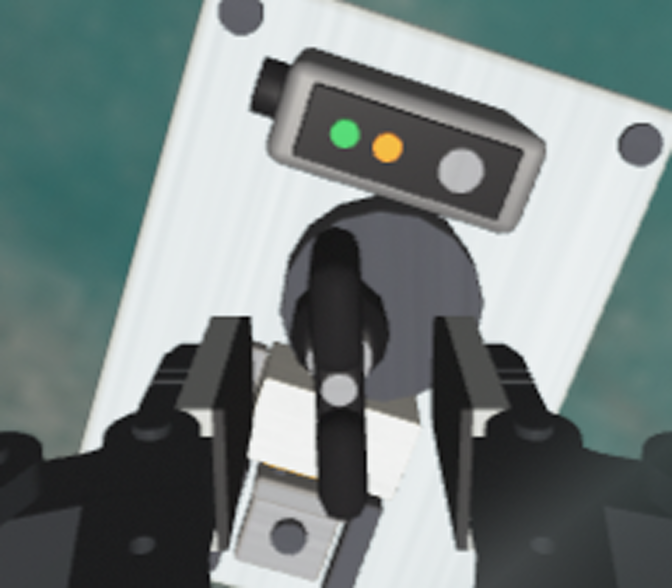

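```bash
python3 -m inch '2.63 0 -0.16 0 0.15 0; 2.63 3 -0.16 0 0.313 0; 2.63 5.8 -0.16 0 0.313 0; 2.63 5.8 -0.16 0 0.313 0; 2.63 5.8 -0.16 0 0.313 0; 2.63 5.8 -0.16 0 0.313 0; 2.63 5.8 -0.16 0 0.313 0'; python3 - <<'E'
from h import *
from rig import ctrl
c=ctrl.capture("wrist"); 
F=np.array([486.46,307.32]);a=.1467;ex=np.array([np.cos(a),np.sin(a)]);ey=np.array([-ex[1],ex[0]])
im=c["image"][120:240,240:400,::-1]; cv2.imwrite("pics/z23.png",cv2.resize(im,None,fx=5,fy=5,interpolation=cv2.INTER_CUBIC))
print(ctrl.get_state()["ee_pos"])
E
```

```text
time_s: 33.3
ee_pos: [476.5, 307.4, 92.7]
orientation: [-1.571, 0.002, -2.992]
wrist_force: [0.4, -0.2, -0.5]
finger_gap: 31.9
[476.30654985 307.26667133  92.54252114]
```

View pics/z23.png

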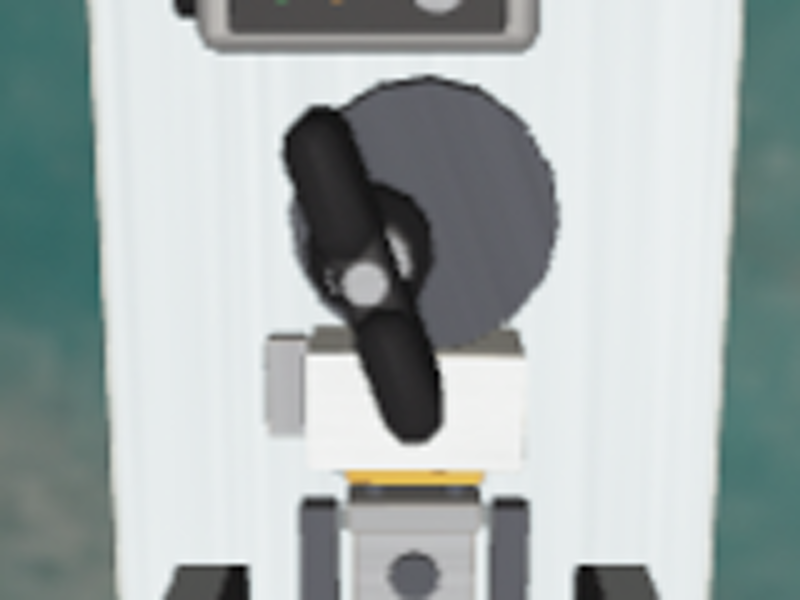

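```bash
python3 -m inch '0 0 0 0 0 0; 0 0 0 0 0 0'; cat scr.py > scr2.py; cat >> scr2.py <<'E'
def fr(u,v,z): return inf(onz(c,u,v,z))
# sharp edges along column profiles
gg=cv2.GaussianBlur(g,(3,3),0).astype(float)
for u in (308,312,316,336,340):
  col=gg[195:235,u]; print(u,[ (v+195) for v in range(39) if abs(col[v+1]-col[v])>25])
cv2.imwrite("pics/z24.png",cv2.resize(im[130:240,260:380,::-1],None,fx=6,fy=6,interpolation=cv2.INTER_CUBIC))
# wing axis
m=(im.max(2)<50); 
dk=(im.max(2)<48).astype(np.uint8); n,l,s,ce=cv2.connectedComponentsWithStats(dk[135:225,285:345]); j=1+np.argmax(s[1:,4]); print(s[j])
k=max(cv2.findContours((l==j).astype(np.uint8),cv2.RETR_EXTERNAL,cv2.CHAIN_APPROX_NONE)[0],key=cv2.contourArea)
E
python3 scr2.py
```

```text
time_s: 33.6
ee_pos: [475.7, 307.0, 91.7]
orientation: [-1.571, 0.0, -2.992]
wrist_force: [-0.4, 0.4, -0.1]
finger_gap: 32.3
tcp [475.66 306.99  91.65] [-1.5709e+00  1.0000e-04 -2.9918e+00]
(np.float64(265.3), np.float64(98.7)) 111 [545.23 362.88  10.  ]
(np.float64(379.5), np.float64(99.1)) 115 [558.72 271.22  10.  ]
span 92.63926544009986
F [486.38454719 307.39729119] yaw 0.14611944028523713
nest in tool [ 3.85 81.65  1.15]
held block rel nest 3.92 -0.1 z above plate 117.65199765322427
308 []
312 [214, 215, 218, 219]
316 [202, 203, 204, 205, 214, 215, 218, 219]
336 []
340 [217, 218]
[ 12   5  31  67 841]
```

View pics/z24.png

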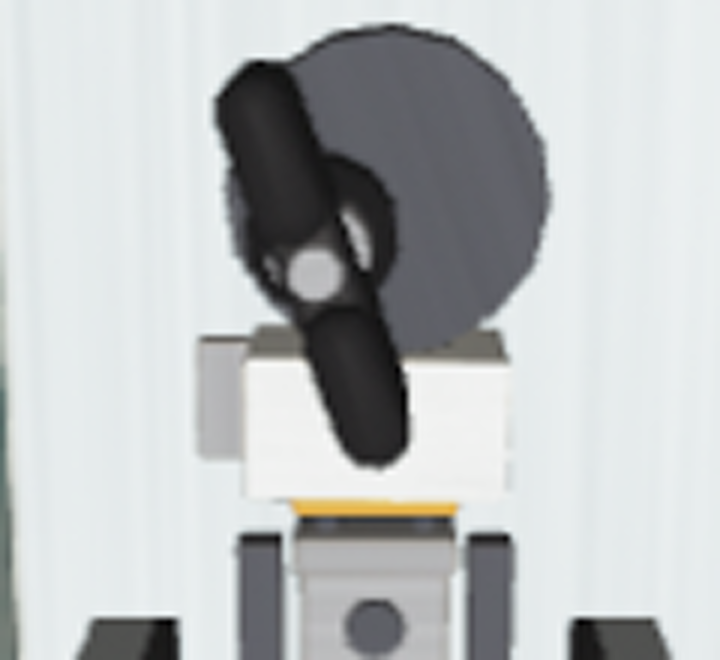

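```bash
python3 - <<'E'
from h import *
from rig import ctrl
c=ctrl.capture("wrist"); st=ctrl.get_state()
def T(p,o):
  M=np.eye(4);M[:3,:3]=R.from_euler('xyz',o).as_matrix();M[:3,3]=p;return M
rel=np.linalg.inv(T(st["ee_pos"],st["orientation"]))@np.array(c["extrinsics"])
def cam(p,o): d=dict(c); d["extrinsics"]=T(p,o)@rel; return d
def fr(cc,F,a,u,v,z):
  w=onz(cc,u,v,z)[:2]-F; e=np.array([np.cos(a),np.sin(a)]); return (w@e).round(2),(w@np.array([-e[1],e[0]])).round(2)
Fn=np.array([486.38,307.40]); an=.1464
print("NOW")
for n,u,v,z in (("block +x L",305,189.7,30),("block -x",310,213,30),("block -x r",335,213,30),("blockL",300.8,200,30),("blockR",344.5,200,30),("brass back",322,216,23),("body front top",322,225.5,30),("rail front L",303,219.5,20),("rail front R",341.5,219.5,20),("endstop face",300.8,200,15)):
  print(n,fr(c,Fn,an,u,v,z))
# wing
for n,u,v in (("w+",260+262/6,130+75/6),("w-",260+378/6,130+455/6)): print(n,fr(c,Fn,an,u,v,70))
c9=cam([472.7,307.52,177.77],[-1.571,0,-2.962]); F9=np.array([486.22,307.11])
print("Z9")
S=lambda x,y:(265+x/5,85+y/5)
for n,x,y,z in (("scTL",88,68,10),("scTR",516,82,10),("brass front",288,487,23),("brass back",288,515,23),("body",285,553,30),("body front",285,533,30),("rail L",213,534,20),("rail R",358,538,20)):
  print(n,fr(c9,F9,.1469,*S(x,y),z))
c14=cam([474.36,306.54,149.08],[-1.571,0,-2.992])
S=lambda x,y:(235+x/4,75+y/4); print("Z14")
for n,x,y,z in (("scTL",165,104,10),("scTR",537,104,10),("block -x",340,463,30),("brass front",340,464,23),("brass back",340,482,23),("body front",345,500,30),("rail L",287,502,20),("rail R",412,502,20),("scBL",183,606,10),("scBR",516,606,10)):
  print(n,fr(c14,Fn,an,*S(x,y),z))
for n,u,v in (("sc",265.3,98.7),("sc",379.5,99.1)): print("now",fr(c,Fn,an,u,v,10))
E
```

```text
NOW
block +x L (np.float64(-4.7), np.float64(13.83))
block -x (np.float64(-24.52), np.float64(9.93))
block -x r (np.float64(-24.45), np.float64(-10.72))
blockL (np.float64(-13.38), np.float64(17.36))
blockR (np.float64(-13.26), np.float64(-18.31))
brass back (np.float64(-29.5), np.float64(0.01))
body front top (np.float64(-35.47), np.float64(-0.02))
rail front L (np.float64(-33.77), np.float64(16.43))
rail front R (np.float64(-33.66), np.float64(-16.87))
endstop face (np.float64(-17.67), np.float64(18.43))
w+ (np.float64(36.79), np.float64(12.06))
w- (np.float64(-6.05), np.float64(-0.63))
Z9
scTL (np.float64(66.07), np.float64(46.51))
scTR (np.float64(66.18), np.float64(-45.95))
brass front (np.float64(-22.08), np.float64(0.45))
brass back (np.float64(-28.5), np.float64(0.24))
body (np.float64(-35.44), np.float64(0.68))
body front (np.float64(-30.89), np.float64(0.83))
rail L (np.float64(-34.22), np.float64(17.06))
rail R (np.float64(-34.08), np.float64(-15.83))
Z14
scTL (np.float64(65.16), np.float64(45.5))
scTR (np.float64(65.42), np.float64(-46.68))
block -x (np.float64(-21.41), np.float64(1.88))
brass front (np.float64(-23.44), np.float64(1.92))
brass back (np.float64(-28.23), np.float64(1.92))
body front (np.float64(-31.05), np.float64(0.6))
rail L (np.float64(-34.49), np.float64(15.78))
rail R (np.float64(-34.39), np.float64(-16.88))
scBL (np.float64(-67.35), np.float64(45.32))
scBR (np.float64(-67.04), np.float64(-46.64))
now (np.float64(66.24), np.float64(46.3))
now (np.float64(66.21), np.float64(-46.31))
```

```bash
python3 -m inch '0 -4 0 0 0 0; 0 -8 0 0 0 0; 0 -8 0 0 0 0; 0 -8 0 0 0 0; 0 -8 0 0 0 0'; python3 - <<'E'
from rig import ctrl
print(ctrl.hand_in())
E
```

```text
time_s: 34.33
ee_pos: [474.4, 306.4, 169.8]
orientation: [-1.57, -0.003, -2.992]
wrist_force: [-0.7, -0.1, -0.9]
finger_gap: 31.9
the job is handed in; nothing more can be done
None
```

The block is in the nest with its end on the end stop and the cam clamped against it. I handed the job in at 34 s of the 72 s, with the gripper well clear. No verdict came back.

**Grasp:** The pads actually end about 37 mm short of the stated TCP. My first estimate of this was too large, so I gripped the block too low. On the first lowering into the nest a finger met the end stop with about 26 N. I set the block down short of the stop, gripped it higher and slid it in. At the stop I felt about 6 N, then released it.

**Clamping:** I turned the knob about 1.25 rad by the tool, until the torque was about 0.53 N m, against about 0.14 N m for friction alone. It rose from about 1.0 rad on. After I let go the knob sat at about 1.22 rad.

**Last picture:** The block is flat and square, within about half a millimetre of the stop, with the brass pad pushed back about 1 mm.

**Clamp force:** This is the least certain result, as my checks disagreed:

| Check | Clamping force |
|---|---|
| Torque | about 12–16 N |
| Pad travel from its back edge | about 20 N |
| Knob angle past contact | about 24–26 N |
| Geometry (pad's front-face position) | about 30–34 N |

All of these are inside the 10–36 N band, and my best guess is a little over 20 N. One rough early pad-travel reading came out higher, at 38–48 N. I discounted it because I had misread the pad's edge.

**Sensor box and bystanders:** I felt no bump on the sensor box, and the fingertips stayed above its top. I did not re-measure the bystanders; nothing in the moves or pictures suggests one was touched.

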